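# Refit the light-mixing box in the enlarger head

## Robot

A 6-joint arm with a two-finger parallel gripper is mounted at the origin on the work surface. World frame = base frame: x ahead of the robot, y to its left, z up, the work surface at z = 0. Lengths are in m, angles in rad, forces in N, time in s.
With the tool pointing down it reaches from about 0.275 to 0.825 m from the base axis. Payload 5.2 kg.
Tool frame: the origin (TCP) lies between the finger pads; the fingertips stand 11 mm ahead of it and the grasp point (between the pads) lies 8 mm behind it; y points along the fingers, z is the direction in which the jaws open and shut, and the axes are right-handed (so a half turn about y gives the same grasp; the last joint's range is limited). The gripper opens to 93 mm and grips with 3 to 60 N. Pads are 15 mm wide; open, the fingers measure 128 mm over their backs; the gripper's body (75 mm by 188 mm) begins 65 mm behind the grasp point.
Start: joints at [-1.452, 0.259, 1.535, -0, 1.348, -0.203], TCP at [0.174, -0.522, 0.23] pointing down, gripper open.
Joint ranges: [-3.14, 3.14], [-0.91, 2.08], [0.19, 2.58], [-1.22, 4.36], [0.22, 2.71], [-3.12, 3.12]. Speed limits (rad/s): [2.57, 2.57, 3.14, 3.14, 3.14, 3.14].

## Interface

Orientations are given as a unit quaternion [x, y, z, w].
In Python, from rig import telemetry, eyes, ctrl gives the robot as it stands.
- The arm moves only by the tool play_rows, never from a script. Its argument "increments" is a list of rows, each a list of 7 numbers: the opening, from -1 (shut) to 1 (fully open), then the shift along the tool's x, y, z in m, then the turn, a rotation vector about the tool's x, y, z in rad. In form: [[fingers, x, y, z, wx, wy, wz], ...]. A call has 1 to 5 rows; each row is the pose to reach, as a shift and turn from the pose commanded when the call began, along the tool's axes at that moment; what a row does not reach only later rows make up. A row lasts 1/8 s, in which the tool goes at most 62.5 mm and 10.7 degrees, less where a joint would pass 70% of its speed; a pose out of reach is approached as far as the arm can. A call with a gripper value outside its range is refused whole. The fingers move at their own pace and stop on an object; the grip force is fixed at half the most. Time passes only in rows, so rows that repeat a pose let the fingers close. It gives the time, the measured TCP pose, the force and the opening at its end, in the units of the state.
- telemetry.get_obs(): the state, without advancing time (a new reading comes with each control period).
- eyes.capture(name): name is "scene" or "top" or "wrist"; returns a dict with "color" (480x640x3 uint8, blue, green, red), "intrinsics" (3x3 intrinsics, pixels), "R" (3x3) and "t" (3): a world point X has camera coordinates R X + t; the wrist camera has in their place "mount" (4x4, takes a point from camera to tool coordinates, whose origin is the TCP and whose axes are the tool frame's). Camera axes: x right, y down, z forward; pixel columns grow to the right and rows downward; lengths in m; the calibration is good to about 2 mm. A picture is of the moment at which its call begins: read the wrist's pose just before it. There is no depth.
- ctrl.close_job(): hands the job in, once; it reports no verdict.
The state is a dict: "t": time; "joint_positions": joint angles; "joint_velocities": joint speeds; "joint_efforts": joint torques, N m; "position": TCP position; "eef_rot": TCP orientation; "wrist_force": force on the tool from outside, world axes, zero at the start; "ft_torque": the same for the moment, N m; "gripper_width": finger opening in m.
Only numpy, scipy, OpenCV 4.12 (cv2) and the standard library are available. Lean on these libraries where they do the work, as an engineer would, in place of code of your own. Each camera call takes 0.05 s, during which the arm holds its last target.

## Task

The black light-mixing box has toppled over: stand it upright on the bench outside the bay, then slide it, standing, under the rails of the enlarger head's bay until it is fully home and the spring catch has clicked behind it. Let go of it, and leave the other things on the bench where they stand.

Things in the scene. Friction and masses are not known exactly. Their poses are not given: they have to be found in the camera images.
- mixbox: Light-mixing box of an enlarger head: matt black housing 50 mm wide (its y), 60 deep (its x), 90 tall, white window on front and back, on a bare metal foot flange. 100 mm tall in all, about 0.4 kg. Origin at its middle; z axis from foot to top. Starts toppled: a windowed face down, origin 30 mm above the bench, top pointing roughly to the left (+y). May go in the bay either way round.
- box_foot (a point): Centre of the underside of the box's foot flange, 50 mm below the box's origin. The flange is 60 mm deep (box x), 80 mm wide (box y), 10 mm thick: it sticks out 15 mm beyond the housing on both y sides and is flush with it at the front and back.
- box_top (a point): Centre of the top of the box (thin steel plate), 50 mm above its origin.
- bay: Bay of the enlarger head, fixed: two low aluminium rails, open towards the robot base, in front of a grey lamp housing (110 x 120 mm, 66 mm tall). The bench is the channel's floor: the box slides in standing on the bench. Origin on the bench under the middle of the box when fully home; x = direction of insertion (towards the housing), y to the left, z up.
- bay_mouth (a point): Centre of the bay's flared mouth, on the bench, 105 mm before the bay's origin (bay x = -105 mm), about 110 mm wide there, narrowing to the straight channel at bay x = -75 mm.
- bay_rail (a point): Top of the right rail at its middle (bay x -22, y -47, z 21 mm). The channel between the rails is 84 mm wide (bay y -42 to 42), from bay x = -75 mm to the stop. Each rail is 22 mm high, its lip overhangs the channel by 11 mm, 15 mm above the bench: the 10 mm flange runs under the lips and cannot be put in from above. The left rail has a gap for the catch.
- bay_stop (a point): Middle of the housing's face that stops the flange, on the bench, at bay x = +32 mm.
- catch (a joint): Steel spring catch in the left (+y) rail, a 75 mm leaf that pivots beside the mouth: rad, 0 at rest with its nose in the channel, growing as the nose is pushed outward (left); about 0.1 while the flange's edge runs past it, then it springs back to 0 behind the flange. Pushing the box past it takes about 3 to 8 N.
- catch_nose (a point): Inner tip of the catch's nose, 10 mm above the bench; at rest it stands 9 mm into the channel (bay y = 33 mm), ramp towards the mouth, back at bay x = -35 mm. The flange's rear edge clears it about 4 mm before the box is fully home; once behind it the box has some 5 mm of play along the bay.
- brown_bottle: Bystander: brown glass bottle, 56 mm across, 125 mm tall. Origin at the centre of its underside.
- lens: Bystander: low black round enlarging lens with a narrower waist, 64 mm across, 50 mm tall. Origin at the centre of its underside.
- dev_tank: Bystander: black round film tank, 96 mm across, 100 mm tall. Origin at the centre of its underside.
- graduate: Bystander: white measuring cup, 76 mm across, 100 mm tall. Origin at the centre of its underside.
- white_bottle: Bystander: white plastic bottle, 64 mm across, 130 mm tall. Origin at the centre of its underside.
Mind the look-alikes: they are no part of the job. What is shaped like the mixbox but yellow is not meant.

How it is judged:
On the way, in this order (a step that is already met when the one before it is completed fails the run):
1. the box stands upright on the bench outside the bay (angle between mixbox's own z axis and vertical below 0.12 rad and height (world z) of mixbox below 0.056 m and (x of mixbox in the frame of bay below -0.085 m or y of mixbox in the frame of bay below -0.1 m or y of mixbox in the frame of bay above 0.1 m)), for 0.2 s.
2. the upright box, sliding in between the rails, pushes the catch aside (value of joint catch above 0.05 rad and angle between mixbox's own z axis and vertical below 0.15 rad and x of mixbox in the frame of bay between -0.05 and 0 m and y of mixbox in the frame of bay between -0.01 and 0.01 m), for 0.05 s.
At the end, for the whole second after the job is handed in: The box stands upright (within 0.06 rad) on the bench in the bay, its middle within 8 mm short of and 6 mm beyond the home point along the bay, 6 mm sideways, square to the bay within 0.08 rad (either way round), at rest and released, with the catch sprung back (below 0.03 rad) behind its flange (x of mixbox in the frame of bay between -0.008 and 0.006 m and y of mixbox in the frame of bay between -0.006 and 0.006 m and angle between mixbox's own z axis and vertical below 0.06 rad and height (world z) of mixbox between 0.045 and 0.055 m and angle between the y axis of mixbox and the y axis of bay, either way round below 0.08 rad and value of joint catch below 0.03 rad and linear speed of mixbox below 0.02 m/s); the robot touches nothing.
It fails at once if a bystander is shifted more than 30 mm or tipped over (distance of any of brown_bottle, lens, dev_tank, graduate, white_bottle from where it was at the start of the episode above 0.03 m or angle between any of brown_bottle, lens, dev_tank, graduate, white_bottle's own z axis and vertical above 0.5 rad).
It also fails if it takes over 66 s, if anything falls off the work surface, if the arm or the gripper's body presses on something with over 40 N, if the wrist force passes 120 N, or if a joint passes its speed limit or range.

## Working session

There is one attempt and no reset: what is moved stays moved. The work goes in short steps, Python scripts to look and compute and a tool call to move; the robot and the scene stay as the last step left them, time stands still between calls to the robot, and variables do not carry over. Pictures are saved under pics/ and viewed, and the job is handed in when it is done.

Besides the shell and the picture viewer there is one more tool, called after ">>>" by a JSON object that holds its "fn" and its "kwargs". play_rows: Moves the arm, as the interface text tells. Its arguments: {"type":"object","properties":{"increments":{"type":"array","items":{"type":"array","items":{"type":"number"}}}},"required":["increments"]}

```bash
ls; mkdir -p pics; python3 - <<'E'
from rig import telemetry, eyes, ctrl
import cv2,numpy as np
o=telemetry.get_obs();print(o)
for n in ("scene","top"):
    c=eyes.capture(n);cv2.imwrite(f"pics/{n}0.png",c["color"]);print(n,c["intrinsics"],c["R"],c["t"])
E
```

```text
pics
{'t': 0.0, 'joint_positions': array([-1.45182315e+00,  2.59347654e-01,  1.53608961e+00,  2.48068864e-05,
        1.34796190e+00, -2.02792352e-01]), 'joint_velocities': array([-1.63767277e-03, -1.16209620e-04,  1.31196532e-03, -1.34958656e-03,
        1.06284947e-03, -9.89374221e-05]), 'joint_efforts': array([-9.14304601e-04, -4.37308252e+01, -2.84003592e+01,  7.17713032e-02,
        4.12747229e-02, -1.55425341e-04]), 'position': array([ 0.17390489, -0.52123639,  0.22881255]), 'eef_rot': array([-0.1132339 ,  0.69861319, -0.69733764,  0.11330451]), 'wrist_force': array([ 0.05123223, -0.05496903,  0.11942755]), 'ft_torque': array([-0.0064207 ,  0.02550459,  0.01987263]), 'gripper_width': 0.09274129781546303}
scene [[510.65416236   0.         304.3853543 ]
 [  0.         510.65416236 240.40228903]
 [  0.           0.           1.        ]] [[ 0.00308113  0.99997752 -0.00595458]
 [ 0.8189696  -0.00594026 -0.57380616]
 [-0.57382863 -0.00310865 -0.8189695 ]] [ 1.29917435e-03 -4.09900849e-01  1.75717575e+00]
top [[452.42044067   0.         319.48525335]
 [  0.         452.42044067 237.29629044]
 [  0.           0.           1.        ]] [[ 0.01055383 -0.9998612  -0.01289186]
 [-0.99108034 -0.00874657 -0.13297839]
 [ 0.13284717  0.0141803  -0.99103509]] [-0.01309369  0.55762904  1.13238988]
```

View pics/scene0.png

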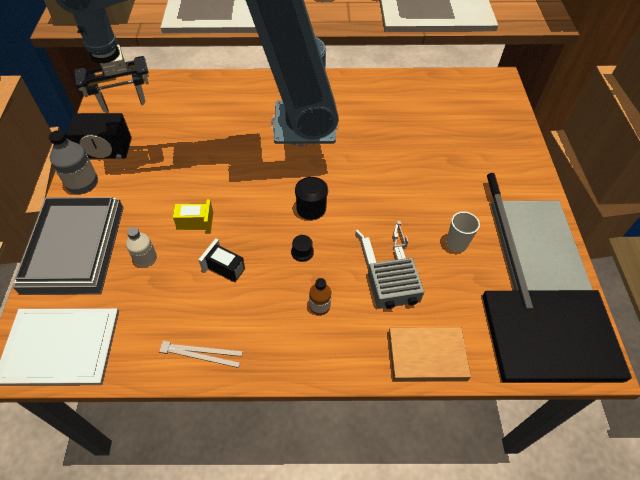

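View pics/top0.png

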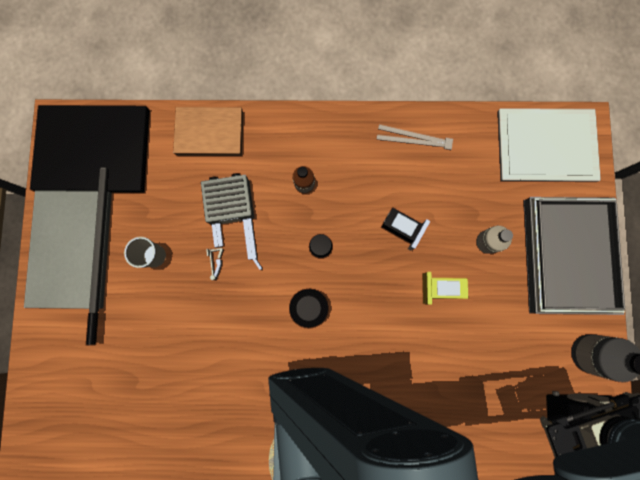

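The scene view shows the toppled black box at (222,261) and the bay at (393,270). In the top view they are at (407,227) and (230,225), and the box's flange is at its lower right. Zooming in next.

```bash
python3 - <<'E'
import cv2
a=cv2.imread("pics/top0.png");b=cv2.imread("pics/scene0.png")
def crop(i,x,y,w,h,n): cv2.imwrite(n,cv2.resize(i[y:y+h,x:x+w],None,fx=8,fy=8,interpolation=cv2.INTER_CUBIC))
crop(a,375,190,70,70,"pics/t_box.png");crop(a,190,170,80,75*1+40-40,"pics/t_bay1.png");crop(a,190,210,90,75,"pics/t_bay2.png")
crop(b,190,230,70,60,"pics/s_box.png");crop(b,345,215,90,75,"pics/s_bay.png")
E
```

```text
(no output)
```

View pics/t_box.png

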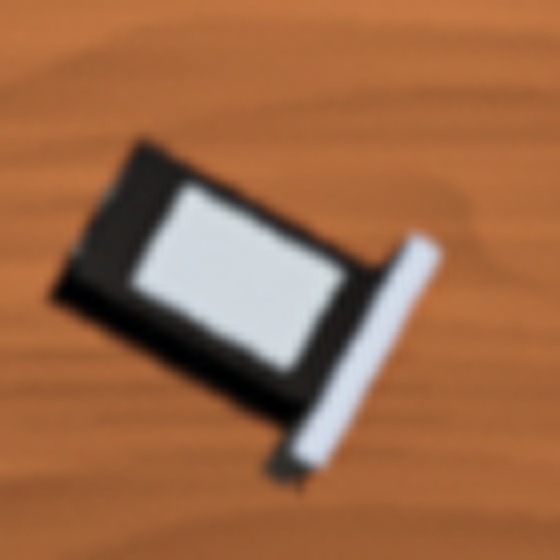

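View pics/t_bay1.png

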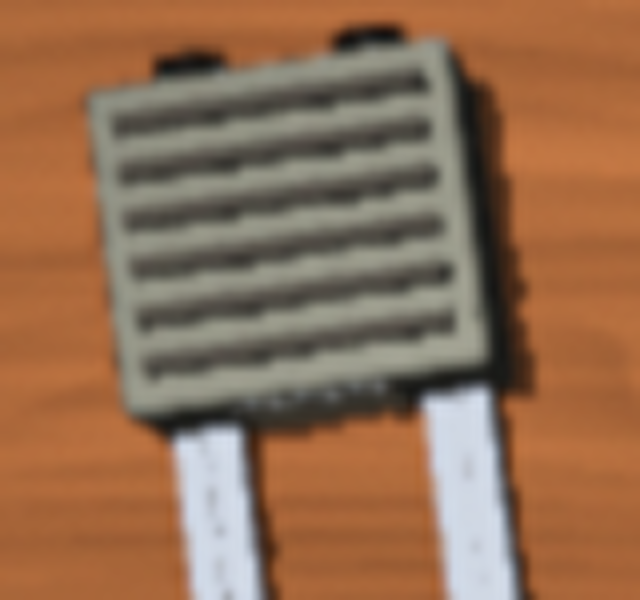

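View pics/t_bay2.png

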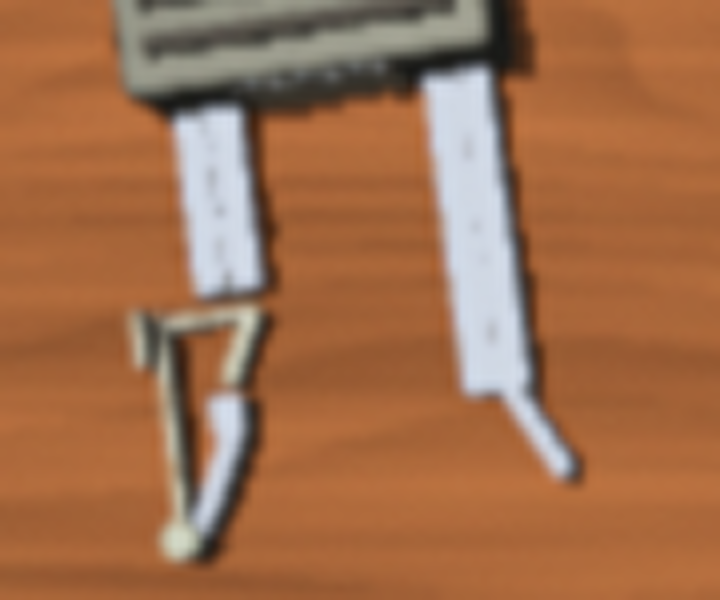

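View pics/s_box.png

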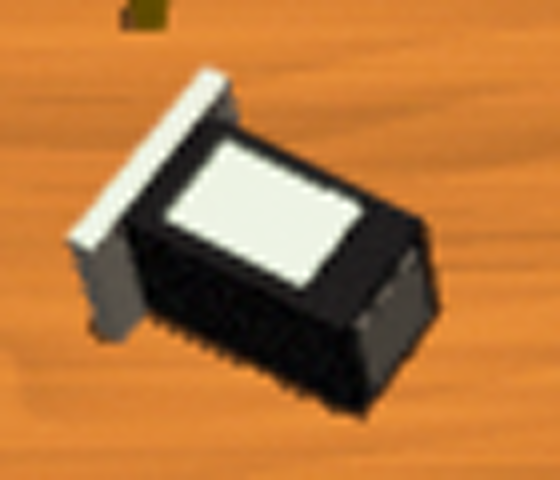

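View pics/s_bay.png

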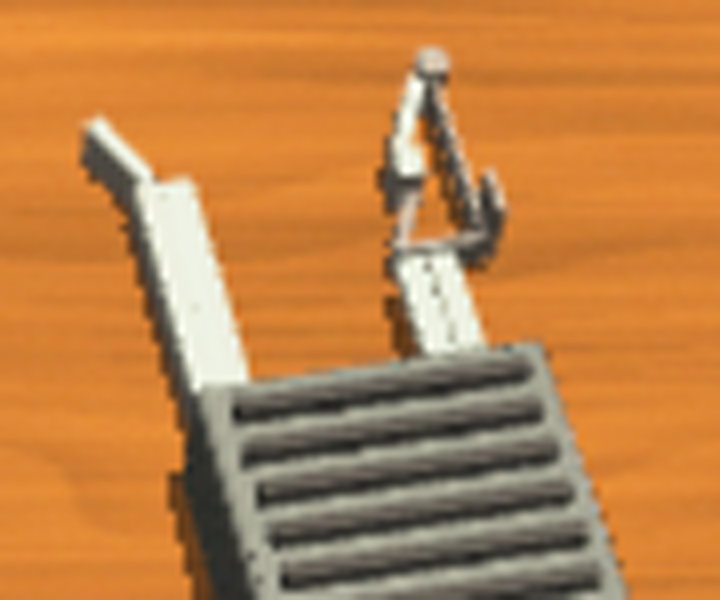

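```bash
cat > h.py <<'E'
import numpy as np
CAM={"scene":([510.65416236,304.3853543,240.40228903],[[ 0.00308113,0.99997752,-0.00595458],[ 0.8189696,-0.00594026,-0.57380616],[-0.57382863,-0.00310865,-0.8189695]],[1.29917435e-03,-4.09900849e-01,1.75717575]),
"top":([452.42044067,319.48525335,237.29629044],[[ 0.01055383,-0.9998612,-0.01289186],[-0.99108034,-0.00874657,-0.13297839],[ 0.13284717,0.0141803,-0.99103509]],[-0.01309369,0.55762904,1.13238988])}
def ray(cam,px,z):
    (f,cx,cy),R,t=CAM[cam];R=np.array(R);t=np.array(t)
    o=-R.T@t;d=R.T@np.array([(px[0]-cx)/f,(px[1]-cy)/f,1]);return o+d*(z-o[2])/d[2]
def proj(cam,X):
    (f,cx,cy),R,t=CAM[cam];c=np.array(R)@X+np.array(t);return np.array([f*c[0]/c[2]+cx,f*c[1]/c[2]+cy])
def crop(x0,y0,u): return (x0+(u[0]+.5)/8-.5,y0+(u[1]+.5)/8-.5)
E
python3 - <<'E'
from h import *
np.set_printoptions(precision=4,suppress=True)
def P(cam,x0,y0,z,L,name):
    r=np.array([ray(cam,crop(x0,y0,u),z) for u in L]);print(name);print(r[:,:2], "mean",r.mean(0)[:2]);return r
P("top",375,190,.06,[(190,182),(345,270),(290,372),(132,288)],"win top")
P("scene",190,230,.06,[(228,140),(362,212),(303,288),(167,217)],"win scene")
P("top",375,190,.06,[(412,232),(442,255),(322,468),(292,450)],"flange top")
P("scene",190,230,.06,[(207,67),(230,82),(88,250),(68,237)],"flange scene")
P("top",375,190,.06,[(142,140),(68,272)],"boxtop edge top")
P("scene",190,230,.06,[(425,222),(350,325)],"boxtop edge scene")
P("top",190,170,.066,[(92,97),(445,42),(490,365),(130,415)],"lamp top")
P("scene",345,215,.066,[(203,390),(538,345)],"lamp front scene")
P("top",190,210,.022,[(465,393),(424,82),(493,68),(528,380)],"rrail top")
P("top",190,210,.022,[(195,297),(263,290),(175,115),(243,106)],"lrail top")
P("top",190,210,.022,[(570,475),(180,543)],"mouth ends top")
P("top",190,210,.02,[(262,312)],"nose")
P("scene",345,215,.022,[(143,187),(192,182),(203,385),(245,378)],"rrail scene")
P("scene",345,215,.022,[(398,258),(455,250),(95,120),(430,58)],"lrail, mouth scene")
E
```

```text
win top
[[ 0.6206 -0.2081]
 [ 0.5927 -0.2568]
 [ 0.5599 -0.2389]
 [ 0.5863 -0.1894]] mean [ 0.5899 -0.2233]
win scene
[[ 0.5629 -0.2369]
 [ 0.5924 -0.1892]
 [ 0.6224 -0.2065]
 [ 0.594  -0.2545]] mean [ 0.5929 -0.2218]
flange top
[[ 0.6051 -0.2783]
 [ 0.5977 -0.2876]
 [ 0.5294 -0.2485]
 [ 0.535  -0.2391]] mean [ 0.5668 -0.2634]
flange scene
[[ 0.5325 -0.247 ]
 [ 0.5388 -0.2385]
 [ 0.6069 -0.2795]
 [ 0.6017 -0.2867]] mean [ 0.57   -0.2629]
boxtop edge top
[[ 0.6341 -0.193 ]
 [ 0.5913 -0.1691]] mean [ 0.6127 -0.1811]
boxtop edge scene
[[ 0.5966 -0.1679]
 [ 0.6368 -0.1899]] mean [ 0.6167 -0.1789]
lamp top
[[0.6955 0.298 ]
 [0.7144 0.1849]
 [0.609  0.1671]
 [0.592  0.2812]] mean [0.6527 0.2328]
lamp front scene
[[0.6217 0.1699]
 [0.6048 0.2823]] mean [0.6133 0.2261]
rrail top
[[0.5018 0.1792]
 [0.6045 0.196 ]
 [0.6094 0.1733]
 [0.5063 0.1587]] mean [0.5555 0.1768]
lrail top
[[0.5325 0.2688]
 [0.535  0.2465]
 [0.5928 0.2779]
 [0.596  0.2555]] mean [0.5641 0.2622]
mouth ends top
[[0.4755 0.1441]
 [0.4522 0.2703]] mean [0.4638 0.2072]
nose
[[0.528 0.247]] mean [0.528 0.247]
rrail scene
[[0.5086 0.1617]
 [0.5065 0.1792]
 [0.5918 0.1766]
 [0.589  0.1912]] mean [0.549  0.1772]
lrail, mouth scene
[[0.5396 0.2488]
 [0.5364 0.2691]
 [0.479  0.1466]
 [0.4521 0.2695]] mean [0.5018 0.2335]
```

```bash
cat >> h.py <<'E'
from scipy.spatial.transform import Rotation as Ro
def rotm(yaw_d,phi,sgn=1):
    """approach: down tilted by phi toward d(yaw); jaw axis = sgn * horizontal perpendicular"""
    d=np.array([np.cos(yaw_d),np.sin(yaw_d),0]);n=np.array([-np.sin(yaw_d),np.cos(yaw_d),0])*sgn
    a=np.array([0,0,-1])*np.cos(phi)+d*np.sin(phi)
    return np.stack([np.cross(a,n),a,n],1)
def plan(G,R,n=5,back=0.0):
    from rig import telemetry
    o=telemetry.get_obs();R0=Ro.from_quat(o["eef_rot"]).as_matrix();p0=o["position"]
    tcp=np.array(G)+R[:,1]*(0.008-back)
    s=R0.T@(tcp-p0);w=Ro.from_matrix(R0.T@R).as_rotvec()
    np.set_printoptions(precision=4,suppress=True)
    print("t",round(o["t"],2),"tcp now",p0,"target",tcp,"| shift",s,"rot",w,"deg",np.degrees(np.linalg.norm(w)),"width",o["gripper_width"],"F",o["wrist_force"],"q",o["joint_positions"])
    for k in range(1,n+1): print(np.round(np.r_[s*k/n,w*k/n],4).tolist())
def cur():
    from rig import telemetry
    o=telemetry.get_obs();return o["position"],Ro.from_quat(o["eef_rot"]).as_matrix(),o
E
python3 - <<'E'
from h import *
for n,px,z in [("brown",(303,180),.06),("lens",(320,246),.04),("tank",(309,307),.09),("white",(493,240),.06),("yellow",(447,289),.05),("grad",(140,252),.09)]:
    print(n,ray("top",px,z))
for s in (1,-1):
    for phi in (-25,0):
        plan([.5904+.0098,-.2236+.0174,.14],rotm(np.radians(60.7),np.radians(phi),s),1)
E
```

```text
brown [0.70338728 0.03607999 0.06      ]
lens [ 0.53477456 -0.0092907   0.04      ]
tank [0.38037948 0.01511573 0.09      ]
white [ 0.55165348 -0.44528724  0.06      ]
yellow [ 0.42796324 -0.32917396  0.05      ]
grad [0.51010505 0.43437718 0.09      ]
t 0.1 tcp now [ 0.1739 -0.5213  0.2289] target [ 0.5985 -0.2091  0.1327] | shift [-0.5015  0.0966 -0.1617] rot [0.5236 2.3565 0.2037] deg 138.79995671061863 width 0.09311360184756162 F [ 0.0565 -0.3969  0.0796] q [-1.4518  0.2593  1.536   0.      1.348  -0.2028]
[-0.5015, 0.0966, -0.1617, 0.5236, 2.3565, 0.2037]
t 0.1 tcp now [ 0.1739 -0.5213  0.2289] target [ 0.6002 -0.2062  0.132 ] | shift [-0.504   0.0974 -0.164 ] rot [0.0012 2.4039 0.0017] deg 137.73403431961154 width 0.09311360184756162 F [ 0.0565 -0.3969  0.0796] q [-1.4518  0.2593  1.536   0.      1.348  -0.2028]
[-0.504, 0.0974, -0.164, 0.0012, 2.4039, 0.0017]
t 0.1 tcp now [ 0.1739 -0.5213  0.2289] target [ 0.5985 -0.2091  0.1327] | shift [-0.5015  0.0966 -0.1617] rot [ 0.1623 -0.7254 -0.4172] deg 48.8405878033794 width 0.09311360184756162 F [ 0.0565 -0.3969  0.0796] q [-1.4518  0.2593  1.536   0.      1.348  -0.2028]
[-0.5015, 0.0966, -0.1617, 0.1623, -0.7254, -0.4172]
t 0.1 tcp now [ 0.1739 -0.5213  0.2289] target [ 0.6002 -0.2062  0.132 ] | shift [-0.504   0.0974 -0.164 ] rot [ 0.0014 -0.7377 -0.0009] deg 42.26607834261022 width 0.09311360184756162 F [ 0.0565 -0.3969  0.0796] q [-1.4518  0.2593  1.536   0.      1.348  -0.2028]
[-0.504, 0.0974, -0.164, 0.0014, -0.7377, -0.0009]
```

>>> {"fn": "play_rows", "kwargs": {"increments": [[1,-0.055,0,-0.018,0.015,-0.07,-0.04],[1,-0.11,0,-0.036,0.03,-0.14,-0.08],[1,-0.165,0.01,-0.054,0.05,-0.22,-0.125],[1,-0.22,0.01,-0.072,0.065,-0.29,-0.165],[1,-0.275,0.02,-0.09,0.08,-0.36,-0.21]]}}

```text
t: 0.72
position: [0.4079, -0.3485, 0.2101]
eef_rot: [0.304, -0.621, 0.702, -0.168]
wrist_force: [0.7, -0.2, 0.1]
gripper_width: 0.0928
```

```bash
python3 - <<'E'
from h import *
plan([.5904+.0098,-.2236+.0174,.14],rotm(np.radians(60.7),np.radians(-25),-1),5)
E
```

```text
t 0.72 tcp now [ 0.4079 -0.3485  0.2101] target [ 0.5985 -0.2091  0.1327] | shift [-0.247   0.0242  0.0106] rot [ 0.0799 -0.3638 -0.2047] deg 24.35215131674951 width 0.0928323168159059 F [ 0.6517 -0.1996  0.0948] q [-0.7657  0.2643  1.5994 -0.2354  1.2698  0.189 ]
[-0.0494, 0.0048, 0.0021, 0.016, -0.0728, -0.0409]
[-0.0988, 0.0097, 0.0042, 0.032, -0.1455, -0.0819]
[-0.1482, 0.0145, 0.0064, 0.0479, -0.2183, -0.1228]
[-0.1976, 0.0194, 0.0085, 0.0639, -0.291, -0.1638]
[-0.247, 0.0242, 0.0106, 0.0799, -0.3638, -0.2047]
```

>>> {"fn": "play_rows", "kwargs": {"increments": [[1,-0.049,0.005,0.002,0.016,-0.073,-0.041],[1,-0.099,0.01,0.004,0.032,-0.146,-0.082],[1,-0.148,0.0145,0.006,0.048,-0.218,-0.123],[1,-0.198,0.019,0.0085,0.064,-0.291,-0.164],[1,-0.247,0.024,0.0105,0.08,-0.364,-0.205]]}}

```text
t: 1.35
position: [0.5983, -0.209, 0.1319]
eef_rot: [0.482, -0.519, 0.672, -0.217]
wrist_force: [0.5, -0.1, 0.4]
gripper_width: 0.0927
```

```bash
python3 - <<'E'
from h import *
from rig import eyes
import cv2
p,R,o=cur()
c=eyes.capture("wrist");cv2.imwrite("pics/w1.png",c["color"]);print(c["mount"],c["intrinsics"])
c2=eyes.capture("top");cv2.imwrite("pics/top1.png",c2["color"][120:330,200:540])
plan([.5904+.0098,-.2236+.0174,.14],rotm(np.radians(60.7),np.radians(-25),-1),1)
E
```

```text
[[ 4.45987329e-04  9.60246521e-01  2.79153040e-01 -7.64685107e-02]
 [-6.10063765e-04 -2.79152754e-01  9.60246514e-01 -1.54081686e-01]
 [ 9.99999714e-01 -5.98558933e-04  4.61313017e-04 -5.24407575e-04]
 [ 0.00000000e+00  0.00000000e+00  0.00000000e+00  1.00000000e+00]] [[431.56467172   0.         323.92026854]
 [  0.         431.56467172 238.00221413]
 [  0.           0.           1.        ]]
t 1.45 tcp now [ 0.5992 -0.2056  0.1287] target [ 0.5985 -0.2091  0.1327] | shift [ 0.0048 -0.0023  0.0012] rot [ 0.0036  0.0071 -0.0019] deg 0.4721260760158776 width 0.09311977747019852 F [-0.7812  0.1777 -0.5818] q [-0.2759  0.5875  1.3665 -0.4348  1.3235  0.3662]
[0.0048, -0.0023, 0.0012, 0.0036, 0.0071, -0.0019]
```

View pics/w1.png

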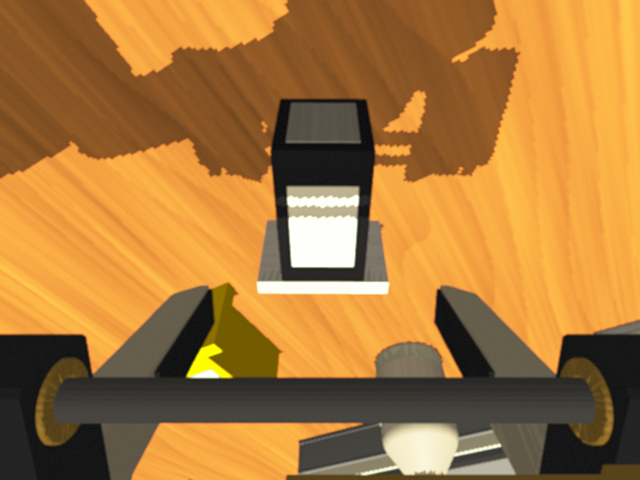

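The wrist view shows the box centred at column 322 and square to the jaws, with its top end up and the flange strip at rows 281–293. I'll check its position from this view.

```bash
cat >> h.py <<'E'
MOUNT=np.array([[ 4.45987329e-04,9.60246521e-01,2.79153040e-01,-7.64685107e-02],[-6.10063765e-04,-2.79152754e-01,9.60246514e-01,-1.54081686e-01],[ 9.99999714e-01,-5.98558933e-04,4.61313017e-04,-5.24407575e-04],[0,0,0,1]])
def wray(px,z,p,R):
    d=np.array([(px[0]-323.92)/431.565,(px[1]-238.0)/431.565,1]);d=R@MOUNT[:3,:3]@d;o=p+R@MOUNT[:3,3];return o+d*(z-o[2])/d[2]
E
python3 - <<'E'
from h import *
# pose at capture ~ settled pose or the end-of-row pose
for p,q in [((.5983,-.209,.1319),(.482,-.519,.672,-.217))]:
    R=Ro.from_quat(q).as_matrix()
    a=[wray(u,.06,np.array(p),R)[:2] for u in [(257,281.5),(388,281.5),(388,293),(257,293),(287,186),(360,186),(354,268),(290,268),(274,152),(374,152)]]
    print(np.round(a,4)); print(np.mean(a[:4],0),np.mean(a[4:8],0),np.mean(a[8:],0))
p,R,o=cur();print(p,o["t"])
E
```

```text
[[ 0.5342 -0.2392]
 [ 0.6036 -0.2777]
 [ 0.5994 -0.2873]
 [ 0.5282 -0.2478]
 [ 0.5875 -0.1892]
 [ 0.6193 -0.207 ]
 [ 0.5908 -0.2574]
 [ 0.5579 -0.2391]
 [ 0.5925 -0.17  ]
 [ 0.6335 -0.1929]]
[ 0.56634496 -0.26299752] [ 0.58887343 -0.22318203] [ 0.61301733 -0.18147507]
[ 0.5991672  -0.20556829  0.12865238] 1.45
```

```bash
python3 - <<'E'
from h import *
plan([.5995,-.2061,.035],rotm(np.radians(60.7),np.radians(-25),-1),5)
E
```

```text
t 1.45 tcp now [ 0.5992 -0.2056  0.1287] target [ 0.5978 -0.209   0.0277] | shift [-0.0391  0.0931  0.0012] rot [ 0.0036  0.0071 -0.0019] deg 0.4721260760158776 width 0.09311977747019852 F [-0.7812  0.1777 -0.5818] q [-0.2759  0.5875  1.3665 -0.4348  1.3235  0.3662]
[-0.0078, 0.0186, 0.0002, 0.0007, 0.0014, -0.0004]
[-0.0156, 0.0372, 0.0005, 0.0015, 0.0029, -0.0008]
[-0.0235, 0.0558, 0.0007, 0.0022, 0.0043, -0.0011]
[-0.0313, 0.0745, 0.0009, 0.0029, 0.0057, -0.0015]
[-0.0391, 0.0931, 0.0012, 0.0036, 0.0071, -0.0019]
```

>>> {"fn": "play_rows", "kwargs": {"increments": [[1,-0.009,0.019,0,0,0,0],[1,-0.018,0.038,0,0,0,0],[1,-0.027,0.057,0,0,0,0],[1,-0.036,0.076,0,0,0,0],[1,-0.044,0.094,0,0,0,0]]}}

```text
t: 2.08
position: [0.5968, -0.2103, 0.0275]
eef_rot: [0.48, -0.52, 0.673, -0.216]
wrist_force: [-0.1, -0.3, 0.4]
gripper_width: 0.0928
```

>>> {"fn": "play_rows", "kwargs": {"increments": [[1,0,0,0,0,0,0]]}}

```text
t: 2.2
position: [0.5958, -0.2097, 0.0268]
eef_rot: [0.481, -0.521, 0.671, -0.216]
wrist_force: [-0.5, 0.1, 0.1]
gripper_width: 0.0933
```

```bash
python3 - <<'E'
from h import *
plan([.5995,-.2061,.035],rotm(np.radians(60.7),np.radians(-25),-1),1)
E
```

```text
t 2.2 tcp now [ 0.5958 -0.2097  0.0268] target [ 0.5978 -0.209   0.0277] | shift [-0.001  -0.0015  0.0015] rot [ 0.0057  0.0001 -0.001 ] deg 0.3288024764075778 width 0.0932911973852431 F [-0.5006  0.0854  0.1016] q [-0.283   0.6953  1.452  -0.4655  1.1488  0.4562]
[-0.001, -0.0015, 0.0015, 0.0057, 0.0001, -0.001]
```

Close enough, so I'll grip.

>>> {"fn": "play_rows", "kwargs": {"increments": [[-1,0,0,0.001,0,0,0],[-1,0,0,0.001,0,0,0],[-1,0,0,0.001,0,0,0],[-1,0,0,0.001,0,0,0],[-1,0,0,0.001,0,0,0]]}}

```text
t: 2.82
position: [0.5979, -0.2101, 0.0293]
eef_rot: [0.48, -0.52, 0.673, -0.216]
wrist_force: [-1.4, 1.0, 1.7]
gripper_width: 0.0496
```

>>> {"fn": "play_rows", "kwargs": {"increments": [[-1,0.01,-0.02,0.001,0,0,0],[-1,0.02,-0.04,0.001,0,0,0],[-1,0.035,-0.075,0.001,0,0,0],[-1,0.05,-0.107,0.001,0,0,0],[-1,0.065,-0.14,0.001,0,0,0]]}}

```text
t: 3.45
position: [0.5993, -0.2109, 0.1864]
eef_rot: [0.48, -0.519, 0.673, -0.217]
wrist_force: [-0.1, 0.2, -3.1]
gripper_width: 0.0498
```

```bash
python3 - <<'E'
from h import *
from rig import eyes
import cv2
c=eyes.capture("wrist");cv2.imwrite("pics/w2.png",c["color"])
p,R,o=cur();G=p-.008*R[:,1];print(G)
print("final")
plan([.58,-.215,.17],rotm(np.radians(-20.7),np.radians(65),-1),10)
plan([.58,-.215,.17],rotm(np.radians(-20.7),np.radians(-25),-1),10)
E
```

```text
[ 0.60308725 -0.20895138  0.19965481]
final
t 3.5 tcp now [ 0.6015 -0.2119  0.1924] target [ 0.5868 -0.2176  0.1666] | shift [ 0.0002  0.0284 -0.0103] rot [0.5244 1.4576 1.2686] deg 114.72197225067572 width 0.04974856922777984 F [ 2.0107 -0.3284  0.982 ] q [-0.2833  0.5327  1.2956 -0.4281  1.4239  0.3191]
[0.0, 0.0028, -0.001, 0.0524, 0.1458, 0.1269]
[0.0, 0.0057, -0.0021, 0.1049, 0.2915, 0.2537]
[0.0001, 0.0085, -0.0031, 0.1573, 0.4373, 0.3806]
[0.0001, 0.0114, -0.0041, 0.2098, 0.583, 0.5075]
[0.0001, 0.0142, -0.0051, 0.2622, 0.7288, 0.6343]
[0.0001, 0.017, -0.0062, 0.3147, 0.8746, 0.7612]
[0.0002, 0.0199, -0.0072, 0.3671, 1.0203, 0.888]
[0.0002, 0.0227, -0.0082, 0.4196, 1.1661, 1.0149]
[0.0002, 0.0256, -0.0092, 0.472, 1.3119, 1.1418]
[0.0002, 0.0284, -0.0103, 0.5244, 1.4576, 1.2686]
t 3.5 tcp now [ 0.6015 -0.2119  0.1924] target [ 0.5768 -0.2138  0.1627] | shift [ 0.0001  0.0325 -0.0208] rot [-0.6045  1.2839 -0.0089] deg 81.31055476994437 width 0.04974856922777984 F [ 2.0107 -0.3284  0.982 ] q [-0.2833  0.5327  1.2956 -0.4281  1.4239  0.3191]
[0.0, 0.0033, -0.0021, -0.0604, 0.1284, -0.0009]
[0.0, 0.0065, -0.0042, -0.1209, 0.2568, -0.0018]
[0.0, 0.0098, -0.0062, -0.1813, 0.3852, -0.0027]
[0.0, 0.013, -0.0083, -0.2418, 0.5136, -0.0036]
[0.0001, 0.0163, -0.0104, -0.3022, 0.642, -0.0045]
[0.0001, 0.0195, -0.0125, -0.3627, 0.7704, -0.0054]
[0.0001, 0.0228, -0.0146, -0.4231, 0.8987, -0.0063]
[0.0001, 0.026, -0.0167, -0.4836, 1.0271, -0.0072]
[0.0001, 0.0293, -0.0187, -0.544, 1.1555, -0.008]
[0.0001, 0.0325, -0.0208, -0.6045, 1.2839, -0.0089]
```

View pics/w2.png

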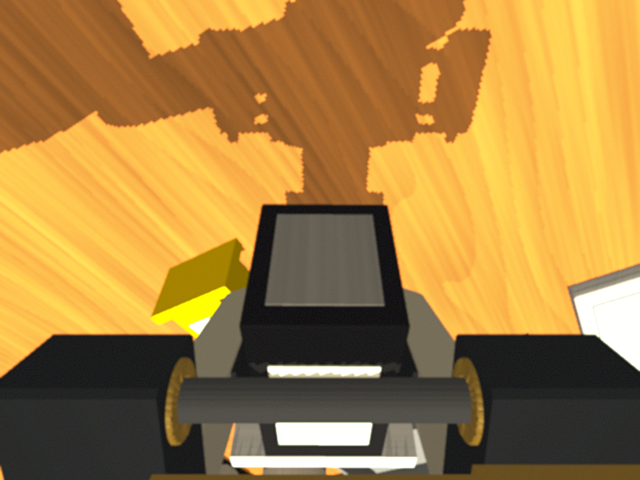

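>>> {"fn": "play_rows", "kwargs": {"increments": [[-1,0,0,0,0.047,0.131,0.114],[-1,0,0,0,0.094,0.262,0.228],[-1,0,0,0,0.141,0.393,0.342],[-1,0,0,0,0.189,0.525,0.457],[-1,0,0,0,0.236,0.656,0.571]]}}

```text
t: 4.12
position: [0.5988, -0.2113, 0.1845]
eef_rot: [0.048, -0.592, 0.758, -0.271]
wrist_force: [0.9, 0.1, -4.1]
gripper_width: 0.05
```

```bash
python3 - <<'E'
from h import *
plan([.58,-.215,.18],rotm(np.radians(-20.7),np.radians(65),-1),7)
E
```

```text
t 4.12 tcp now [ 0.5988 -0.2113  0.1845] target [ 0.5868 -0.2176  0.1766] | shift [ 0.015   0.004  -0.0016] rot [0.2899 0.7964 0.7035] deg 63.10738253159998 width 0.05000778101657364 F [ 0.9371  0.0598 -4.1254] q [-0.5445  0.23    1.7621  0.0759  0.759   0.5179]
[0.0021, 0.0006, -0.0002, 0.0414, 0.1138, 0.1005]
[0.0043, 0.0011, -0.0005, 0.0828, 0.2275, 0.201]
[0.0064, 0.0017, -0.0007, 0.1242, 0.3413, 0.3015]
[0.0086, 0.0023, -0.0009, 0.1656, 0.4551, 0.402]
[0.0107, 0.0029, -0.0011, 0.2071, 0.5688, 0.5025]
[0.0129, 0.0034, -0.0014, 0.2485, 0.6826, 0.603]
[0.015, 0.004, -0.0016, 0.2899, 0.7964, 0.7035]
```

>>> {"fn": "play_rows", "kwargs": {"increments": [[-1,0.002,0,0,0.041,0.114,0.1],[-1,0.004,0.001,0,0.083,0.228,0.201],[-1,0.0065,0.0015,0,0.124,0.341,0.3015],[-1,0.0085,0.002,-0.001,0.166,0.455,0.402],[-1,0.011,0.003,-0.001,0.207,0.569,0.5025]]}}

```text
t: 4.75
position: [0.5981, -0.2042, 0.1799]
eef_rot: [-0.247, -0.582, 0.718, -0.291]
wrist_force: [0.7, 1.2, -3.2]
gripper_width: 0.0499
```

```bash
python3 - <<'E'
from h import *
plan([.58,-.215,.18],rotm(np.radians(-20.7),np.radians(65),-1),3)
E
```

```text
t 4.75 tcp now [ 0.5981 -0.2042  0.1799] target [ 0.5868 -0.2176  0.1766] | shift [ 0.0121 -0.0036  0.0126] rot [0.1668 0.3617 0.3084] deg 28.86256693861281 width 0.04986459295932935 F [ 0.7286  1.1759 -3.232 ] q [-0.7041  0.1474  2.1366  1.2678  0.3634 -0.3116]
[0.004, -0.0012, 0.0042, 0.0556, 0.1206, 0.1028]
[0.008, -0.0024, 0.0084, 0.1112, 0.2411, 0.2056]
[0.0121, -0.0036, 0.0126, 0.1668, 0.3617, 0.3084]
```

>>> {"fn": "play_rows", "kwargs": {"increments": [[-1,0.003,-0.001,0.003,0.042,0.09,0.077],[-1,0.006,-0.002,0.006,0.083,0.18,0.154],[-1,0.009,-0.003,0.009,0.125,0.27,0.231],[-1,0.012,-0.004,0.0125,0.167,0.362,0.308],[-1,0.012,-0.004,0.0125,0.167,0.362,0.308]]}}

```text
t: 5.38
position: [0.5863, -0.2188, 0.1772]
eef_rot: [-0.481, -0.517, 0.656, -0.266]
wrist_force: [1.4, 1.5, -3.3]
gripper_width: 0.0497
```

```bash
python3 - <<'E'
from h import *
from rig import eyes
import cv2
c=eyes.capture("scene");cv2.imwrite("pics/s2.png",c["color"][100:400,100:500])
plan([.58,-.215,.18],rotm(np.radians(-20.7),np.radians(65),-1),3)
E
```

```text
t 5.42 tcp now [ 0.5838 -0.2199  0.1748] target [ 0.5868 -0.2176  0.1766] | shift [-0.0025  0.001  -0.0033] rot [-0.012  -0.0083  0.0023] deg 0.8458204657065518 width 0.04986664096887871 F [-3.6088 -0.3611 -6.3018] q [-0.7211  0.281   2.4071  2.6536  0.7154 -1.3392]
[-0.0008, 0.0003, -0.0011, -0.004, -0.0028, 0.0008]
[-0.0016, 0.0006, -0.0022, -0.008, -0.0055, 0.0015]
[-0.0025, 0.001, -0.0033, -0.012, -0.0083, 0.0023]
```

View pics/s2.png

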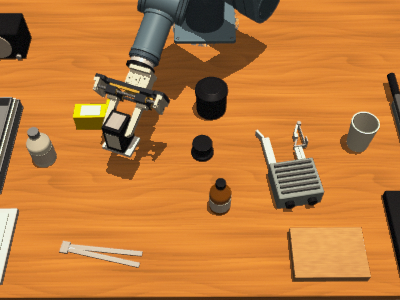

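```bash
python3 - <<'E'
from h import *
R=rotm(np.radians(-20.7),np.radians(65),-1)
plan([.62,-.19,.12],R,1)
plan([.62,-.19,.082],R,1)
E
```

```text
t 5.42 tcp now [ 0.5838 -0.2199  0.1748] target [ 0.6268 -0.1926  0.1166] | shift [ 0.04    0.0519 -0.0411] rot [-0.012  -0.0083  0.0023] deg 0.8458204657065518 width 0.04986664096887871 F [-3.6088 -0.3611 -6.3018] q [-0.7211  0.281   2.4071  2.6536  0.7154 -1.3392]
[0.04, 0.0519, -0.0411, -0.012, -0.0083, 0.0023]
t 5.42 tcp now [ 0.5838 -0.2199  0.1748] target [ 0.6268 -0.1926  0.0786] | shift [ 0.0744  0.068  -0.041 ] rot [-0.012  -0.0083  0.0023] deg 0.8458204657065518 width 0.04986664096887871 F [-3.6088 -0.3611 -6.3018] q [-0.7211  0.281   2.4071  2.6536  0.7154 -1.3392]
[0.0744, 0.068, -0.041, -0.012, -0.0083, 0.0023]
```

>>> {"fn": "play_rows", "kwargs": {"increments": [[-1,0.01,0.02,-0.015,0,0,0],[-1,0.025,0.045,-0.035,-0.005,-0.003,0],[-1,0.042,0.053,-0.038,-0.006,-0.004,0],[-1,0.06,0.061,-0.038,-0.006,-0.004,0],[-1,0.074,0.068,-0.038,-0.006,-0.004,0]]}}

```text
t: 6.05
position: [0.6297, -0.1915, 0.08]
eef_rot: [-0.477, -0.522, 0.654, -0.269]
wrist_force: [0.5, 0.3, -3.5]
gripper_width: 0.0496
```

>>> {"fn": "play_rows", "kwargs": {"increments": [[-1,0,0,0,0,0,0]]}}

```text
t: 6.18
position: [0.6291, -0.1919, 0.0793]
eef_rot: [-0.477, -0.522, 0.654, -0.268]
wrist_force: [-0.3, -0.1, -4.3]
gripper_width: 0.0499
```

```bash
python3 - <<'E'
from h import *
from rig import eyes
import cv2
c=eyes.capture("scene");cv2.imwrite("pics/s3.png",cv2.resize(c["color"][160:310,170:370],None,fx=4,fy=4,interpolation=cv2.INTER_CUBIC))
R=rotm(np.radians(-20.7),np.radians(65),-1)
plan([.62,-.19,.07],R,1)
E
```

```text
t 6.22 tcp now [ 0.6293 -0.1922  0.0804] target [ 0.6268 -0.1926  0.0666] | shift [0.0134 0.0038 0.0012] rot [0.0085 0.0049 0.0034] deg 0.5957981942564895 width 0.049951150644504325 F [-0.1926  0.4468 -2.683 ] q [-0.5785  0.6034  2.3629  2.8909  0.9606 -1.5239]
[0.0134, 0.0038, 0.0012, 0.0085, 0.0049, 0.0034]
```

View pics/s3.png

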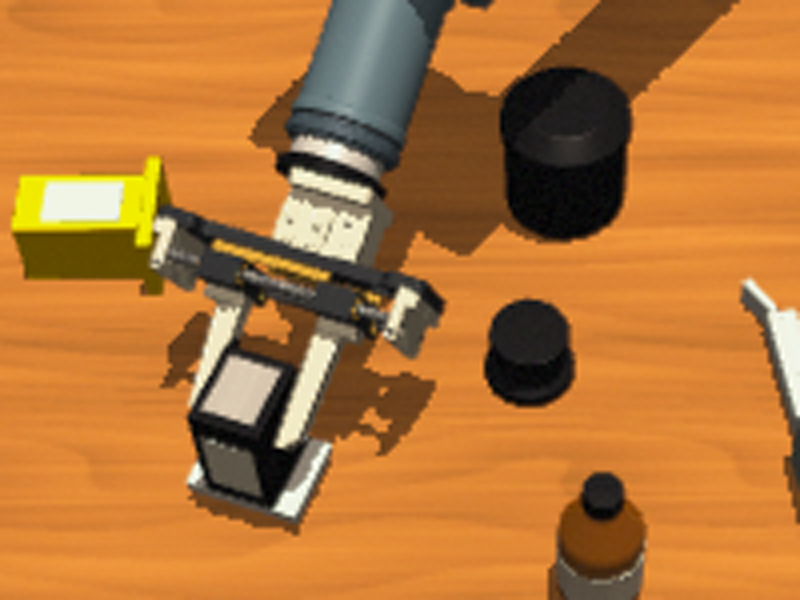

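>>> {"fn": "play_rows", "kwargs": {"increments": [[-1,-0.004,0.009,-0.01,0.004,0.002,0],[-1,-0.008,0.018,-0.02,0.008,0.004,0.003],[-1,-0.0005,0.0215,-0.02,0.008,0.004,0.003],[-1,0.0025,0.0225,-0.02,0.008,0.004,0.003],[-1,0.0025,0.0225,-0.02,0.008,0.004,0.003]]}}

```text
t: 6.85
position: [0.6531, -0.1808, 0.068]
eef_rot: [-0.481, -0.518, 0.656, -0.266]
wrist_force: [0.4, -0.8, -3.6]
gripper_width: 0.0495
```

```bash
python3 - <<'E'
from h import *
from rig import eyes
import cv2
c=eyes.capture("scene");cv2.imwrite("pics/s4.png",cv2.resize(c["color"][180:330,170:370],None,fx=4,fy=4,interpolation=cv2.INTER_CUBIC))
R=rotm(np.radians(-20.7),np.radians(65),-1)
plan([.64,-.18,.07],R,1)
E
```

```text
t 6.9 tcp now [ 0.6532 -0.1809  0.0682] target [ 0.6468 -0.1826  0.0666] | shift [ 0.0038 -0.0042  0.0038] rot [-0.0022  0.0001  0.0005] deg 0.12951048040646623 width 0.05008003271763104 F [-0.2877  0.904  -3.5855] q [-0.5006  0.6457  2.3115  2.9891  0.9515 -1.5411]
[0.0038, -0.0042, 0.0038, -0.0022, 0.0001, 0.0005]
```

View pics/s4.png

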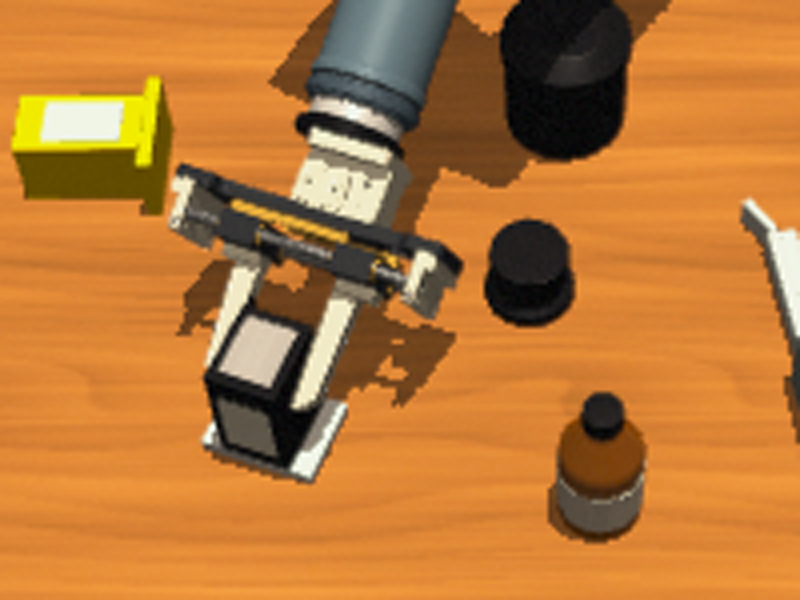

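Still in the air, with a wrist force of −3.6 N, which is the box's weight. I'll lower in 1–2 mm steps.

>>> {"fn": "play_rows", "kwargs": {"increments": [[-1,0.0015,0.0007,0,0,0,0],[-1,0.0027,0.0013,0,0,0,0],[-1,0.0027,0.0013,0,0,0,0]]}}

```text
t: 7.28
position: [0.6538, -0.1809, 0.0659]
eef_rot: [-0.481, -0.517, 0.655, -0.267]
wrist_force: [-1.1, -0.2, -2.5]
gripper_width: 0.0499
```

>>> {"fn": "play_rows", "kwargs": {"increments": [[-1,0.0014,0.0006,0,0,0,0],[-1,0.0014,0.0006,0,0,0,0]]}}

```text
t: 7.52
position: [0.6541, -0.1807, 0.0657]
eef_rot: [-0.482, -0.517, 0.655, -0.268]
wrist_force: [-4.9, 1.8, 4.9]
gripper_width: 0.0501
```

>>> {"fn": "play_rows", "kwargs": {"increments": [[-1,0.0014,0.0006,0,0,0,0],[-1,0.0014,0.0006,0,0,0,0]]}}

```text
t: 7.78
position: [0.6544, -0.1808, 0.0656]
eef_rot: [-0.483, -0.516, 0.655, -0.269]
wrist_force: [-7.9, 3.1, 12.0]
gripper_width: 0.0498
```

>>> {"fn": "play_rows", "kwargs": {"increments": [[-1,-0.0018,-0.0008,0,0,0,0],[0.3,-0.0018,-0.0008,0,0,0,0],[1,-0.0018,-0.0008,0,0,0,0],[1,-0.0018,-0.0008,0,0,0,0],[1,-0.0018,-0.0008,0,0,0,0]]}}

```text
t: 8.4
position: [0.6538, -0.1807, 0.0645]
eef_rot: [-0.481, -0.518, 0.655, -0.266]
wrist_force: [-0.3, 0.1, 0.7]
gripper_width: 0.0854
```

>>> {"fn": "play_rows", "kwargs": {"increments": [[1,-0.005,-0.03,0,0,0,0],[1,-0.01,-0.06,0,0,0,0],[1,-0.015,-0.1,0,0,0,0],[1,-0.02,-0.14,0,0,0,0],[1,-0.03,-0.17,0,0,0,0]]}}

```text
t: 9.02
position: [0.5301, -0.1312, 0.1675]
eef_rot: [-0.48, -0.519, 0.657, -0.263]
wrist_force: [1.0, -0.5, 0.2]
gripper_width: 0.0931
```

```bash
python3 - <<'E'
from h import *
from rig import eyes
import cv2
c=eyes.capture("scene");cv2.imwrite("pics/s5.png",cv2.resize(c["color"][220:320,190:290],None,fx=6,fy=6,interpolation=cv2.INTER_CUBIC))
c=eyes.capture("top");cv2.imwrite("pics/t5.png",cv2.resize(c["color"][170:270,340:440],None,fx=6,fy=6,interpolation=cv2.INTER_CUBIC))
cv2.imwrite("pics/t5full.png",c["color"])
print(cur()[2])
E
```

```text
{'t': 9.125, 'joint_positions': array([-0.5680922 ,  0.22003333,  2.58145571,  2.88653964,  0.80230768,
       -1.4818234 ]), 'joint_velocities': array([-0.00167942,  0.09193394, -0.01047744,  0.01468046,  0.07704571,
       -0.02899444]), 'joint_efforts': array([  0.36972206, -25.98264992, -10.46868056,   0.19982281,
         4.31984693,   0.3052175 ]), 'position': array([ 0.53086132, -0.13081421,  0.17104462]), 'eef_rot': array([-0.48076496, -0.51674974,  0.65667369, -0.26573374]), 'wrist_force': array([ 0.56187167, -0.86912413,  0.21121516]), 'ft_torque': array([ 0.18451897,  0.39317106, -0.04699974]), 'gripper_width': 0.09280744471803276}
```

View pics/s5.png

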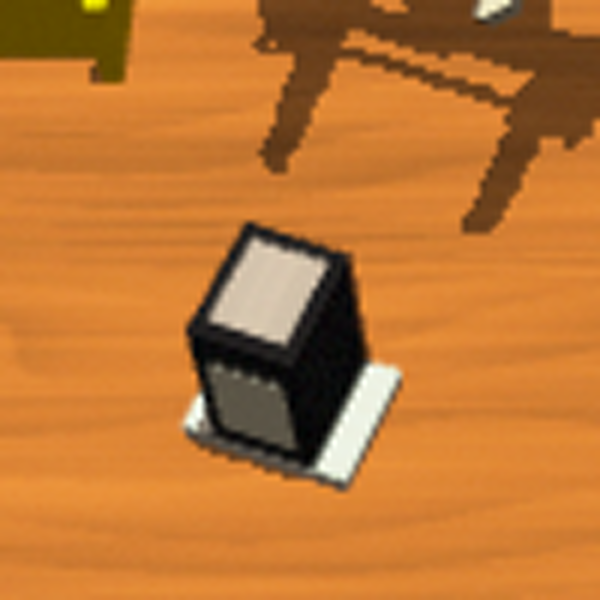

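View pics/t5.png

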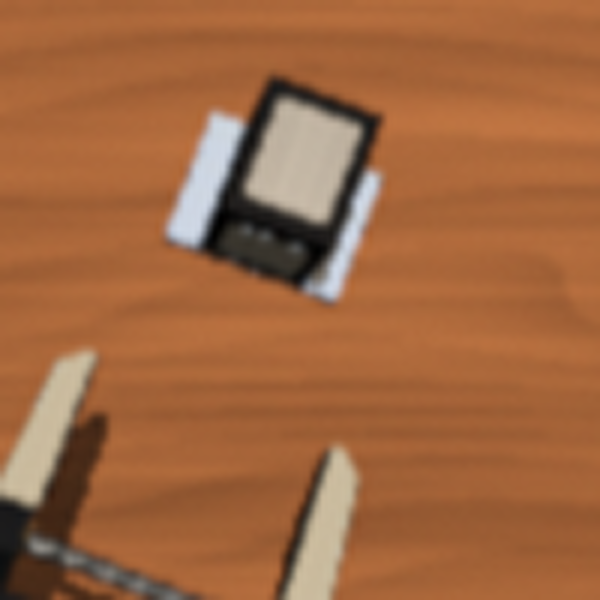

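View pics/t5full.png

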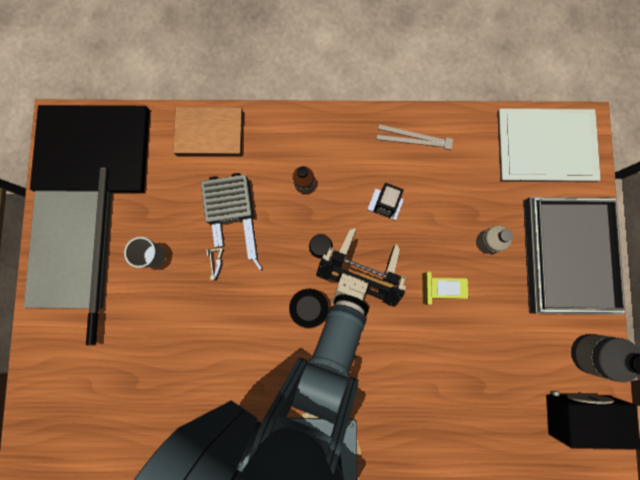

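```bash
python3 - <<'E'
from h import *
def m(off,pts): return [ (off[0]+(u+.5)/6-.5, off[1]+(v+.5)/6-.5) for u,v in pts]
T=np.array([ray("top",q,.1)[:2] for q in m((340,170),[(275,78),(380,117),(330,240),(228,205)])])
S=np.array([ray("scene",q,.1)[:2] for q in m((190,220),[(248,224),(352,255),(296,360),(188,328)])])
print(T,T.mean(0));print(S,S.mean(0))
F=np.array([ray("top",q,.01)[:2] for q in m((340,170),[(215,110),(168,240),(335,300),(381,170)])]);print(F,F.mean(0))
F=np.array([ray("scene",q,.01)[:2] for q in m((190,220),[(185,428),(345,487),(402,372)])]);print(F)
plan([.59,-.21,.21],rotm(np.radians(60.7),np.radians(-25),-1),11)
E
```

```text
[[ 0.68767253 -0.17069075]
 [ 0.67148757 -0.21376684]
 [ 0.61971287 -0.1925986 ]
 [ 0.63400976 -0.15094439]] [ 0.65322068 -0.18200015]
[[ 0.62127618 -0.19244243]
 [ 0.63742033 -0.14667321]
 [ 0.68930514 -0.16696705]
 [ 0.67339119 -0.21356297]] [ 0.65534821 -0.17991142]
[[ 0.69624001 -0.15582662]
 [ 0.63698247 -0.13464597]
 [ 0.61057426 -0.20831529]
 [ 0.66943785 -0.2294325 ]] [ 0.65330865 -0.18205509]
[[ 0.67071502 -0.22773329]
 [ 0.70081149 -0.15458928]
 [ 0.64251138 -0.13246934]]
t 9.12 tcp now [ 0.5309 -0.1308  0.171 ] target [ 0.5883 -0.2129  0.2027] | shift [-0.0637  0.0619  0.0563] rot [-0.5348 -1.461  -1.272 ] deg 115.1392805694473 width 0.09280744471803276 F [ 0.5619 -0.8691  0.2112] q [-0.5681  0.22    2.5815  2.8865  0.8023 -1.4818]
[-0.0058, 0.0056, 0.0051, -0.0486, -0.1328, -0.1156]
[-0.0116, 0.0113, 0.0102, -0.0972, -0.2656, -0.2313]
[-0.0174, 0.0169, 0.0154, -0.1458, -0.3984, -0.3469]
[-0.0232, 0.0225, 0.0205, -0.1945, -0.5313, -0.4625]
[-0.0289, 0.0281, 0.0256, -0.2431, -0.6641, -0.5782]
[-0.0347, 0.0338, 0.0307, -0.2917, -0.7969, -0.6938]
[-0.0405, 0.0394, 0.0359, -0.3403, -0.9297, -0.8095]
[-0.0463, 0.045, 0.041, -0.3889, -1.0625, -0.9251]
[-0.0521, 0.0506, 0.0461, -0.4375, -1.1953, -1.0407]
[-0.0579, 0.0563, 0.0512, -0.4861, -1.3281, -1.1564]
[-0.0637, 0.0619, 0.0563, -0.5348, -1.461, -1.272]
```

>>> {"fn": "play_rows", "kwargs": {"increments": [[1,-0.032,0.031,0.028,-0.01,-0.02,-0.02],[1,-0.064,0.062,0.056,-0.05,-0.13,-0.11],[1,-0.064,0.062,0.056,-0.1,-0.26,-0.23],[1,-0.064,0.062,0.056,-0.145,-0.4,-0.35],[1,-0.064,0.062,0.056,-0.195,-0.53,-0.46]]}}

```text
t: 9.75
position: [0.5951, -0.1925, 0.1945]
eef_rot: [-0.315, -0.585, 0.689, -0.29]
wrist_force: [0.4, 1.0, 0.0]
gripper_width: 0.0928
```

```bash
python3 - <<'E'
from h import *
plan([.59,-.21,.21],rotm(np.radians(60.7),np.radians(-25),-1),8)
E
```

```text
t 9.75 tcp now [ 0.5951 -0.1925  0.1945] target [ 0.5883 -0.2129  0.2027] | shift [-0.0014 -0.0073  0.0218] rot [-0.3839 -1.1675 -1.1014] deg 94.55327440000846 width 0.09280532597063225 F [0.4146 0.9567 0.0299] q [-0.7313  0.1206  2.2053  1.5827  0.4148 -0.5226]
[-0.0002, -0.0009, 0.0027, -0.048, -0.1459, -0.1377]
[-0.0004, -0.0018, 0.0055, -0.096, -0.2919, -0.2753]
[-0.0005, -0.0027, 0.0082, -0.144, -0.4378, -0.413]
[-0.0007, -0.0037, 0.0109, -0.192, -0.5837, -0.5507]
[-0.0009, -0.0046, 0.0137, -0.24, -0.7297, -0.6883]
[-0.0011, -0.0055, 0.0164, -0.288, -0.8756, -0.826]
[-0.0012, -0.0064, 0.0191, -0.3359, -1.0215, -0.9637]
[-0.0014, -0.0073, 0.0218, -0.3839, -1.1675, -1.1014]
```

>>> {"fn": "play_rows", "kwargs": {"increments": [[1,0,0,0.003,-0.04,-0.125,-0.12],[1,0,-0.001,0.006,-0.08,-0.25,-0.24],[1,0,-0.002,0.01,-0.125,-0.375,-0.355],[1,0,-0.003,0.014,-0.165,-0.5,-0.47],[1,-0.001,-0.005,0.018,-0.21,-0.63,-0.59]]}}

```text
t: 10.38
position: [0.5882, -0.21, 0.1995]
eef_rot: [0.006, -0.611, 0.738, -0.286]
wrist_force: [0.2, 0.5, -0.9]
gripper_width: 0.0931
```

```bash
python3 - <<'E'
from h import *
plan([.59,-.21,.21],rotm(np.radians(60.7),np.radians(-25),-1),1)
plan([.650,-.18,.21],rotm(np.radians(-20.3),np.radians(0),-1),5)
E
```

```text
t 10.38 tcp now [ 0.5882 -0.21    0.1995] target [ 0.5883 -0.2129  0.2027] | shift [ 0.     -0.0026  0.0035] rot [-0.2249 -0.6985 -0.674 ] deg 57.08576832488822 width 0.09310173058058244 F [ 0.1592  0.4976 -0.8965] q [-0.6194  0.1804  1.8026  0.2442  0.7667  0.3821]
[0.0, -0.0026, 0.0035, -0.2249, -0.6985, -0.674]
t 10.38 tcp now [ 0.5882 -0.21    0.1995] target [ 0.65  -0.18   0.202] | shift [-0.0654  0.0207 -0.0042] rot [-0.1112  0.7681 -0.4359] deg 51.00284845753081 width 0.09310173058058244 F [ 0.1592  0.4976 -0.8965] q [-0.6194  0.1804  1.8026  0.2442  0.7667  0.3821]
[-0.0131, 0.0041, -0.0008, -0.0222, 0.1536, -0.0872]
[-0.0262, 0.0083, -0.0017, -0.0445, 0.3072, -0.1744]
[-0.0393, 0.0124, -0.0025, -0.0667, 0.4609, -0.2616]
[-0.0523, 0.0166, -0.0033, -0.0889, 0.6145, -0.3488]
[-0.0654, 0.0207, -0.0042, -0.1112, 0.7681, -0.4359]
```

>>> {"fn": "play_rows", "kwargs": {"increments": [[1,-0.013,0.004,-0.001,-0.022,0.154,-0.087],[1,-0.026,0.008,-0.002,-0.0445,0.307,-0.174],[1,-0.039,0.012,-0.003,-0.067,0.461,-0.262],[1,-0.052,0.0165,-0.003,-0.089,0.6145,-0.349],[1,-0.065,0.021,-0.004,-0.111,0.768,-0.436]]}}

```text
t: 11.0
position: [0.6513, -0.179, 0.2024]
eef_rot: [0.127, 0.697, -0.695, -0.126]
wrist_force: [-0.3, -0.5, -1.4]
gripper_width: 0.0931
```

>>> {"fn": "play_rows", "kwargs": {"increments": [[1,0,0,0,0,0,0]]}}

```text
t: 11.12
position: [0.6522, -0.18, 0.201]
eef_rot: [0.126, 0.697, -0.695, -0.123]
wrist_force: [-0.4, -1.0, 0.1]
gripper_width: 0.0932
```

```bash
python3 - <<'E'
from h import *
from rig import eyes
import cv2
c=eyes.capture("wrist");cv2.imwrite("pics/w6.png",c["color"])
plan([.654,-.181,.085],rotm(np.radians(-20.3),np.radians(0),-1),5)
E
```

```text
t 11.18 tcp now [ 0.6514 -0.18    0.2016] target [ 0.654 -0.181  0.077] | shift [-0.0022  0.1246  0.0004] rot [ 0.0027  0.002  -0.0052] deg 0.3546133674339305 width 0.09277450721808578 F [ 0.0803 -0.4213  0.0749] q [-0.436   0.4991  1.2468  0.0032  1.3908  1.4866]
[-0.0004, 0.0249, 0.0001, 0.0005, 0.0004, -0.001]
[-0.0009, 0.0499, 0.0002, 0.0011, 0.0008, -0.0021]
[-0.0013, 0.0748, 0.0002, 0.0016, 0.0012, -0.0031]
[-0.0017, 0.0997, 0.0003, 0.0022, 0.0016, -0.0042]
[-0.0022, 0.1246, 0.0004, 0.0027, 0.002, -0.0052]
```

View pics/w6.png

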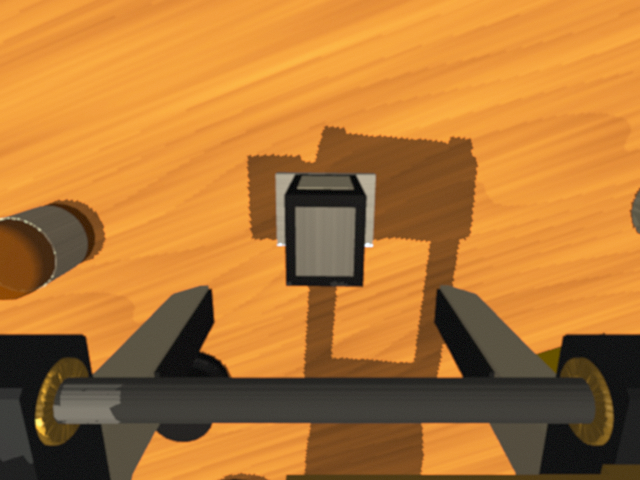

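The box is centred at column 325 and square to the jaws, so I'll descend and grip.

>>> {"fn": "play_rows", "kwargs": {"increments": [[1,0,0.03,0,0,0,0],[1,-0.001,0.06,0,0,0,0],[1,-0.002,0.09,0,0,0,0],[1,-0.002,0.115,0,0,0,0],[1,-0.002,0.128,0,0,0,0]]}}

```text
t: 11.8
position: [0.6527, -0.1805, 0.075]
eef_rot: [0.127, 0.697, -0.696, -0.122]
wrist_force: [-0.2, 0.3, -0.7]
gripper_width: 0.0933
```

>>> {"fn": "play_rows", "kwargs": {"increments": [[-1,0,0,0,0,0,0],[-1,0,0,0,0,0,0],[-1,0,0,0,0,0,0],[-1,0,0,0,0,0,0],[-1,0,0,0,0,0,0]]}}

```text
t: 12.42
position: [0.6551, -0.1812, 0.0774]
eef_rot: [0.129, 0.696, -0.696, -0.121]
wrist_force: [-0.0, 0.3, 2.7]
gripper_width: 0.0498
```

```bash
python3 - <<'E'
from h import *
p,R,o=cur();print(p,R,o["t"])
u=np.array([.9878,.1556]);n=np.array([-.1556,.9878])
b=u*.597+n*.1293
st=b-u*.165
print("bay",b,"start",st)
R2=rotm(np.radians(8.95),0,-1)
plan([st[0],st[1],.16],R2,8)
E
```

```text
[ 0.65511059 -0.18115807  0.07736046] [[-0.93730684  0.01091759 -0.34833416]
 [ 0.34833811 -0.00159934 -0.93736759]
 [-0.0107909  -0.99993912 -0.00230394]] 12.425
bay [0.56959752 0.22061574] start [0.40661052 0.19494174]
t 12.43 tcp now [ 0.6551 -0.1812  0.0774] target [0.4066 0.1949 0.152 ] | shift [ 0.3631 -0.0779 -0.2662] rot [-0.0005 -0.512  -0.0111] deg 29.3428896743264 width 0.04980507605325166 F [-0.0019  0.342   2.6788] q [-0.4352  0.6018  1.39    0.0035  1.1392  1.49  ]
[0.0454, -0.0097, -0.0333, -0.0001, -0.064, -0.0014]
[0.0908, -0.0195, -0.0665, -0.0001, -0.128, -0.0028]
[0.1362, -0.0292, -0.0998, -0.0002, -0.192, -0.0042]
[0.1816, -0.039, -0.1331, -0.0003, -0.256, -0.0056]
[0.227, -0.0487, -0.1663, -0.0003, -0.32, -0.007]
[0.2723, -0.0585, -0.1996, -0.0004, -0.384, -0.0084]
[0.3177, -0.0682, -0.2329, -0.0004, -0.448, -0.0098]
[0.3631, -0.0779, -0.2662, -0.0005, -0.512, -0.0111]
```

>>> {"fn": "play_rows", "kwargs": {"increments": [[-1,0,-0.03,0,0,0,0],[-1,0,-0.07,0,0,0,0],[-1,0,-0.11,0,0,0,0],[-1,0,-0.14,0,0,0,0],[-1,0,-0.15,0,0,0,0]]}}

```text
t: 13.05
position: [0.6539, -0.1811, 0.2286]
eef_rot: [-0.13, -0.696, 0.696, 0.121]
wrist_force: [-0.2, 0.3, -3.5]
gripper_width: 0.0498
```

>>> {"fn": "play_rows", "kwargs": {"increments": [[-1,0.035,0,-0.025,0,-0.05,0],[-1,0.08,0,-0.055,0,-0.12,0],[-1,0.125,0,-0.09,0,-0.18,0],[-1,0.17,0,-0.125,0,-0.25,0],[-1,0.215,0,-0.16,0,-0.31,0]]}}

```text
t: 13.68
position: [0.5055, 0.0455, 0.2234]
eef_rot: [-0.018, -0.707, 0.707, 0.013]
wrist_force: [0.6, 0.7, -3.1]
gripper_width: 0.0499
```

```bash
python3 - <<'E'
from h import *
plan([.4066,.1949,.21],rotm(np.radians(8.95),0,-1),5)
E
```

```text
t 13.68 tcp now [0.5055 0.0455 0.2234] target [0.4066 0.1949 0.202 ] | shift [ 0.1056  0.0206 -0.1449] rot [-0.001  -0.2004 -0.0075] deg 11.492410887337893 width 0.049905641195911975 F [ 0.5898  0.7081 -3.1267] q [-0.1306  0.1818  1.6499  0.0004  1.3024  1.4843]
[0.0211, 0.0041, -0.029, -0.0002, -0.0401, -0.0015]
[0.0422, 0.0082, -0.058, -0.0004, -0.0802, -0.003]
[0.0633, 0.0124, -0.0869, -0.0006, -0.1203, -0.0045]
[0.0845, 0.0165, -0.1159, -0.0008, -0.1603, -0.006]
[0.1056, 0.0206, -0.1449, -0.001, -0.2004, -0.0075]
```

>>> {"fn": "play_rows", "kwargs": {"increments": [[-1,0.021,0,-0.029,0,-0.04,-0.001],[-1,0.042,0,-0.058,0,-0.08,-0.003],[-1,0.063,0,-0.087,0,-0.12,-0.004],[-1,0.0845,0,-0.116,0,-0.16,-0.006],[-1,0.1055,0,-0.145,0,-0.2,-0.0075]]}}

```text
t: 14.3
position: [0.4071, 0.1944, 0.2225]
eef_rot: [0.055, -0.704, 0.706, -0.055]
wrist_force: [0.4, -0.6, -3.1]
gripper_width: 0.0499
```

>>> {"fn": "play_rows", "kwargs": {"increments": [[-1,0,0.03,0,0,0,0],[-1,0,0.06,0,0,0,0],[-1,0,0.1,0,0,0,0],[-1,0,0.125,0,0,0,0],[-1,0,0.125,0,0,0,0]]}}

```text
t: 14.92
position: [0.4065, 0.1929, 0.0963]
eef_rot: [0.056, -0.704, 0.706, -0.053]
wrist_force: [-1.1, -0.7, -2.7]
gripper_width: 0.0499
```

```bash
python3 - <<'E'
from h import *
from rig import eyes
import cv2
plan([.4066,.1949,.085],rotm(np.radians(8.95),0,-1),1)
p,R,o=cur()
c=eyes.capture("wrist");cv2.imwrite("pics/w7.png",c["color"]); print(p.tolist(),o["eef_rot"].tolist())
c=eyes.capture("scene");cv2.imwrite("pics/s7.png",cv2.resize(c["color"][190:310,330:490],None,fx=5,fy=5,interpolation=cv2.INTER_CUBIC))
E
```

```text
t 14.93 tcp now [0.4065 0.1929 0.0963] target [0.4066 0.1949 0.077 ] | shift [-0.0005  0.0193 -0.002 ] rot [-0.0024 -0.0021  0.0045] deg 0.31667285092717146 width 0.04987403087233712 F [-1.0776 -0.6824 -2.6596] q [ 0.1961  0.2273  1.9437 -0.0026  0.9752  1.6143]
[-0.0005, 0.0193, -0.002, -0.0024, -0.0021, 0.0045]
[0.40646064970704254, 0.19291729592614795, 0.09626277050684207] [0.05597304869177343, -0.7040452453916713, 0.7059663738049823, -0.05290358511645311]
```

View pics/w7.png

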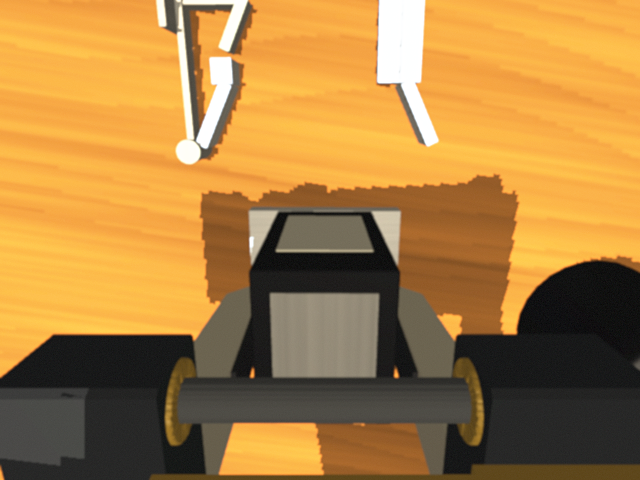

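View pics/s7.png

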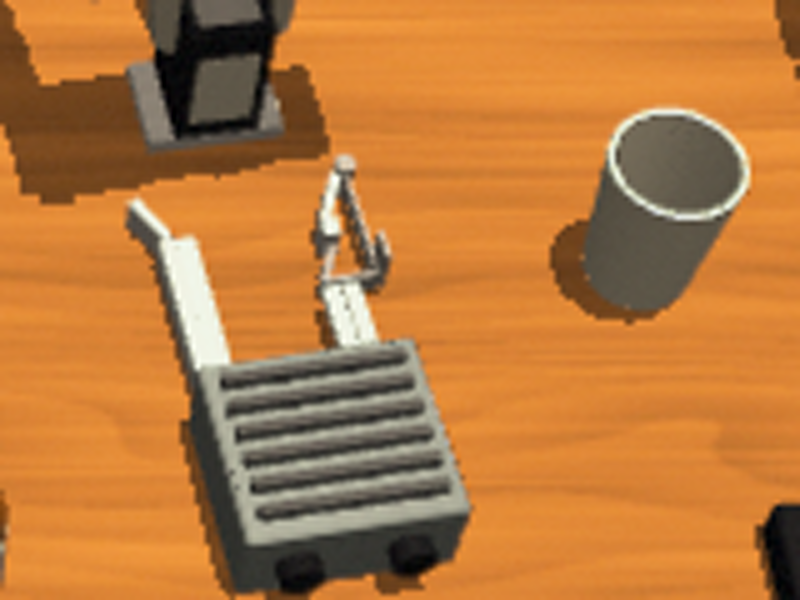

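```bash
python3 - <<'E'
from h import *
p=np.array([0.40646,0.19292,0.09626]);R=Ro.from_quat([0.05597,-0.70405,0.70597,-0.0529]).as_matrix()
u=np.array([.9878,.1556]);n=np.array([-.1556,.9878])
for nm,px,z in [("R inner near",(378,81.5),.022),("R inner far",(379,2),.022),("R outer near",(422,82),.022),("R outer far",(425,2),.022),("L piece inner",(232,60),.022),("L piece outer",(211,62),.022),("flareR end",(434,142),.022),("pivot",(188,152),.022),
  ("box top far L",(254,270),.119),("box topfar R",(397,270),.119),("flange far L",(249,210),.029),("flange far R",(401,210),.029)]:
    w=wray(px,z,p,R);print(nm,np.round(w[:2],4),"u",round(w[:2]@u,4),"n",round(w[:2]@n,4))
print("tcp u,n",p[:2]@u,p[:2]@n, np.degrees(np.arctan2(R[0,2],-R[1,2])))
E
```

```text
R inner near [0.5004 0.1805] u 0.5224 n 0.1004
R inner far [0.5354 0.1867] u 0.5579 n 0.1011
R outer near [0.5036 0.1588] u 0.5221 n 0.0785
R outer far [0.5388 0.1651] u 0.5579 n 0.0793
L piece inner [0.4992 0.2532] u 0.5325 n 0.1724
L piece outer [0.4967 0.2633] u 0.5316 n 0.1828
flareR end [0.4759 0.1463] u 0.4929 n 0.0705
pivot [0.4514 0.2716] u 0.4881 n 0.1981
box top far L [0.4303 0.22  ] u 0.4592 n 0.1504
box topfar R [0.4373 0.1743] u 0.4591 n 0.1041
flange far L [0.4273 0.2361] u 0.4588 n 0.1667
flange far R [0.4394 0.1574] u 0.4585 n 0.0871
tcp u,n 0.43151954000000003 0.12732120000000002 8.83059435164642
```

```bash
python3 - <<'E'
from h import *
a=np.radians(9.2);u=np.array([np.cos(a),np.sin(a)]);n=np.array([-u[1],u[0]])
# keep bay point: rail-based centre line through point at u~.56 n=.1303 in the 8.95 frame
u0=np.array([.9878,.1556]);n0=np.array([-.1556,.9878])
c=u0*.56+n0*.1303; print("bay line point",c, "n in 9.2 frame",c@n)
st=c-u*(.56-.4315)
plan([st[0],st[1],.0855],rotm(a,0,-1),1)
E
```

```text
bay line point [0.53289332 0.21584634] n in 9.2 frame 0.12787013298262925
t 15.03 tcp now [0.4091 0.1935 0.0988] target [0.406  0.1953 0.0775] | shift [ 0.0027  0.0213 -0.0023] rot [-0.0021 -0.0064 -0.0017] deg 0.4001774731914702 width 0.049910687413336076 F [-0.6181 -0.5615 -2.2541] q [ 0.1961  0.2243  1.9397 -0.0026  0.976   1.6143]
[0.0027, 0.0213, -0.0023, -0.0021, -0.0064, -0.0017]
```

>>> {"fn": "play_rows", "kwargs": {"increments": [[-1,0.001,0.01,-0.002,0,-0.006,0],[-1,0.001,0.017,-0.0025,0,-0.006,0],[-1,0.001,0.018,-0.0025,0,-0.006,0],[-1,0.001,0.018,-0.0025,0,-0.006,0]]}}

```text
t: 15.52
position: [0.4079, 0.1958, 0.0809]
eef_rot: [0.056, -0.704, 0.706, -0.058]
wrist_force: [0.3, 0.2, -3.6]
gripper_width: 0.0499
```

>>> {"fn": "play_rows", "kwargs": {"increments": [[-1,0,0.001,0,0,0,0],[-1,0,0.001,0,0,0,0]]}}

```text
t: 15.78
position: [0.408, 0.1958, 0.08]
eef_rot: [0.056, -0.704, 0.705, -0.058]
wrist_force: [0.8, 0.2, -3.3]
gripper_width: 0.0501
```

```bash
python3 - <<'E'
from h import *
p,R,o=cur();a=np.radians(9.2);u=np.array([np.cos(a),np.sin(a)]);n=np.array([-u[1],u[0]])
print(p,p[:2]@u,p[:2]@n,np.degrees(np.arctan2(R[0,2],-R[1,2])),"tilt",R[2],o["wrist_force"])
E
```

```text
[0.40798036 0.19577015 0.0799508 ] 0.4340321682084153 0.12802343052795434 9.17315973996658 tilt [-0.00276187 -0.99999402  0.00208004] [ 0.78257059  0.24334308 -3.34099977]
```

>>> {"fn": "play_rows", "kwargs": {"increments": [[-1,0,0.0015,0,0,0,0],[-1,-0.015,0.0015,0,0,0,0],[-1,-0.03,0.0015,0,0,0,0],[-1,-0.045,0.0015,0,0,0,0],[-1,-0.06,0.0015,0,0,0,0]]}}

```text
t: 16.4
position: [0.4685, 0.2055, 0.0784]
eef_rot: [0.056, -0.704, 0.706, -0.057]
wrist_force: [1.0, -0.4, -2.9]
gripper_width: 0.0499
```

```bash
cat > st.py <<'E'
from h import *
from rig import eyes
import cv2,sys
p,R,o=cur();a=np.radians(9.2);u=np.array([np.cos(a),np.sin(a)]);n=np.array([-u[1],u[0]])
print(p,"u,n",p[:2]@u,p[:2]@n,"yaw",np.degrees(np.arctan2(R[0,2],-R[1,2])),"F",o["wrist_force"],"Fu",o["wrist_force"][:2]@u,"Fn",o["wrist_force"][:2]@n)
if len(sys.argv)>1:
    k=sys.argv[1]
    for nm in sys.argv[2:]:
        c=eyes.capture(nm)["color"]
        if nm=="top": c=cv2.resize(c[170:300,180:300],None,fx=5,fy=5,interpolation=cv2.INTER_CUBIC)[:600]
        if nm=="scene": c=cv2.resize(c[190:310,330:490],None,fx=5,fy=5,interpolation=cv2.INTER_CUBIC)
        cv2.imwrite(f"pics/{nm}_{k}.png",c)
E
python3 st.py a wrist scene
```

```text
[0.4685029  0.20549428 0.07839993] u,n 0.495330867761135 0.1279460531004299 yaw 9.165969294583483 F [ 0.99497157 -0.38868006 -2.93691461] Fu 0.9200298919274086 Fn -0.542757415440179
```

View pics/wrist_a.png

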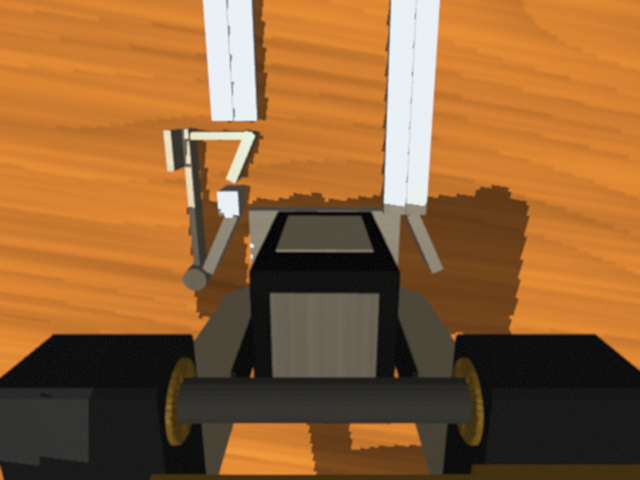

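View pics/scene_a.png

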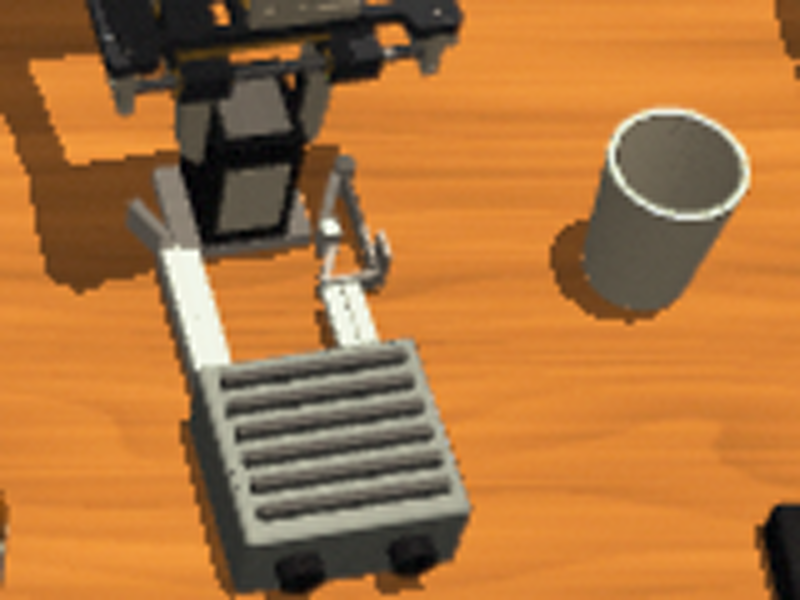

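```bash
python3 - <<'E'
from h import *
import cv2
im=cv2.imread("pics/wrist_a.png").astype(int)
b,g,r=im[...,0],im[...,1],im[...,2]
white=(b>150)  # orange bench has low blue
p,R,o=cur()
P=[]
for row in list(range(5,205,20)):
    c=np.where(white[row,190:460])[0]+190
    left=c[c<320];right=c[c>320]
    l=left.max() if len(left) else None; rr=(right.min(),right.max())
    wl=wray((l+.5,row),.022,p,R)[:2] if l else None; wr=wray((rr[0]-.5,row),.022,p,R)[:2]; wo=wray((rr[1]+.5,row),.022,p,R)[:2]
    P.append((wl,wr,wo)); print(row,l,rr)
def fit(pts):
    pts=np.array(pts);k=np.polyfit(pts[:,0],pts[:,1],1);return np.degrees(np.arctan(k[0])),np.polyval(k,.53)
print("Rin",fit([q[1] for q in P]),"Rout",fit([q[2] for q in P]),"Lin",fit([q[0] for q in P[:5]]))
a=np.radians(9.2);u=np.array([np.cos(a),np.sin(a)]);n=np.array([-u[1],u[0]])
for q in P: print([None if w is None else (round(w@u,4),round(w@n,4)) for w in q])
for px in [(249,210),(401,210)]: w=wray(px,.0115,p,R)[:2];print("flange",w@u,w@n)
E
```

```text
5 251 (np.int64(391), np.int64(439))
25 252 (np.int64(390), np.int64(437))
45 253 (np.int64(389), np.int64(436))
65 254 (np.int64(389), np.int64(435))
85 255 (np.int64(388), np.int64(434))
105 256 (np.int64(387), np.int64(432))
125 None (np.int64(386), np.int64(431))
145 250 (np.int64(386), np.int64(430))
165 242 (np.int64(385), np.int64(428))
185 191 (np.int64(384), np.int64(427))
Rin (np.float64(9.178058385344482), np.float64(0.18585392432935421)) Rout (np.float64(9.186386469443466), np.float64(0.16399437928878433)) Lin (np.float64(9.660858323557607), np.float64(0.24733573474008613))
[(np.float64(0.6186), np.float64(0.1599)), (np.float64(0.6186), np.float64(0.0986)), (np.float64(0.6185), np.float64(0.077))]
[(np.float64(0.6106), np.float64(0.1598)), (np.float64(0.6105), np.float64(0.0988)), (np.float64(0.6105), np.float64(0.0773))]
[(np.float64(0.6024), np.float64(0.1597)), (np.float64(0.6023), np.float64(0.0989)), (np.float64(0.6023), np.float64(0.0772))]
[(np.float64(0.594), np.float64(0.1597)), (np.float64(0.5939), np.float64(0.0985)), (np.float64(0.5939), np.float64(0.0771))]
[(np.float64(0.5853), np.float64(0.1596)), (np.float64(0.5853), np.float64(0.0987)), (np.float64(0.5852), np.float64(0.0769))]
[(np.float64(0.5765), np.float64(0.1595)), (np.float64(0.5764), np.float64(0.0988)), (np.float64(0.5764), np.float64(0.0773))]
[None, (np.float64(0.5674), np.float64(0.0989)), (np.float64(0.5674), np.float64(0.0771))]
[(np.float64(0.5582), np.float64(0.1632)), (np.float64(0.5581), np.float64(0.0985)), (np.float64(0.5581), np.float64(0.077))]
[(np.float64(0.5487), np.float64(0.1675)), (np.float64(0.5486), np.float64(0.0987)), (np.float64(0.5486), np.float64(0.0773))]
[(np.float64(0.539), np.float64(0.1931)), (np.float64(0.5389), np.float64(0.0988)), (np.float64(0.5388), np.float64(0.0772))]
flange 0.5241666087764153 0.16731999351242313
flange 0.5240146895519301 0.08765746373055863
```

Yaw matches at 9.2°. The flange centre is 1.6 mm right of the channel centre (n = 0.1275 against 0.1292), so I'll correct that and go in.

>>> {"fn": "play_rows", "kwargs": {"increments": [[-1,0,0,-0.0016,0,0,0],[-1,-0.008,0,-0.0016,0,0,0],[-1,-0.018,0,-0.0016,0,0,0],[-1,-0.028,0,-0.0016,0,0,0],[-1,-0.035,0,-0.0016,0,0,0]]}}

```text
t: 17.12
position: [0.5012, 0.212, 0.0782]
eef_rot: [0.056, -0.704, 0.706, -0.057]
wrist_force: [-3.5, -2.3, -3.8]
gripper_width: 0.0499
```

```bash
python3 st.py b wrist
```

```text
[0.50122668 0.21204143 0.07818072] u,n 0.5286804666476003 0.1291770684493927 yaw 9.189537273854645 F [-3.54235588 -2.28824917 -3.82791003] Fu -3.8626359462673365 Fn -1.6924576694818643
```

View pics/wrist_b.png

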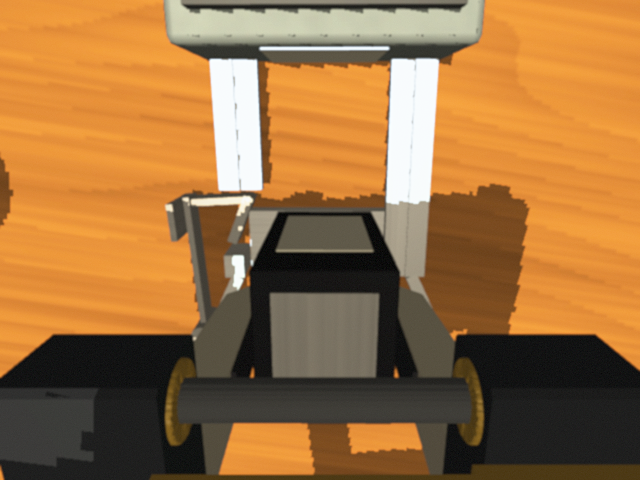

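The flange's front edge is under the right lip and meeting the catch ramp, with about 4 N of resistance. I'll carry on slowly.

>>> {"fn": "play_rows", "kwargs": {"increments": [[-1,-0.006,0,0,0,0,0],[-1,-0.012,0,0,0,0,0],[-1,-0.018,0,0,0,0,0],[-1,-0.024,0,0,0,0,0],[-1,-0.03,0,0,0,0,0]]}}

```text
t: 17.8
position: [0.5316, 0.2173, 0.0787]
eef_rot: [0.056, -0.704, 0.706, -0.058]
wrist_force: [-1.5, -3.0, -4.2]
gripper_width: 0.0498
```

```bash
python3 st.py c wrist
```

```text
[0.53156773 0.21729097 0.07874393] u,n 0.5594705167047932 0.1295081129137855 yaw 9.179614947975018 F [-1.47908046 -2.99813272 -4.21398167] Fu -1.939398983768506 Fn -2.7230883963147225
```

View pics/wrist_c.png

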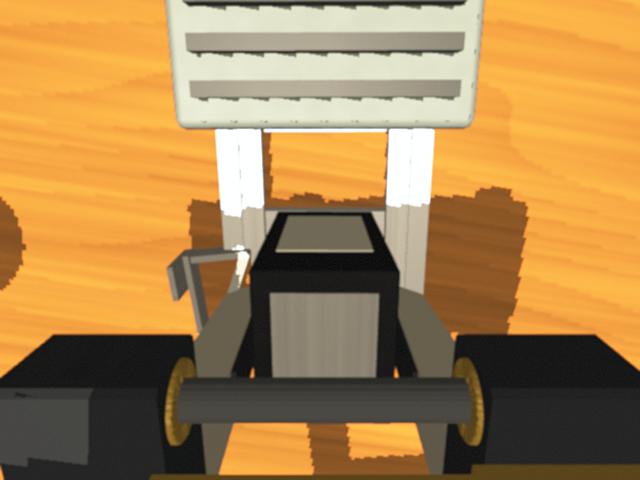

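>>> {"fn": "play_rows", "kwargs": {"increments": [[-1,-0.006,0,0,0,0,0],[-1,-0.012,0,0,0,0,0],[-1,-0.018,0,0,0,0,0],[-1,-0.024,0,0,0,0,0],[-1,-0.03,0,0,0,0,0]]}}

```text
t: 18.48
position: [0.561, 0.2221, 0.0787]
eef_rot: [0.056, -0.704, 0.706, -0.057]
wrist_force: [-0.4, -2.3, -2.5]
gripper_width: 0.0497
```

```bash
python3 st.py d wrist top
```

```text
[0.56100991 0.22210239 0.07869218] u,n 0.5893032227331061 0.12955039378571537 yaw 9.175525136687982 F [-0.36267118 -2.33645041 -2.50249501] Fu -0.7315603448111297 Fn -2.2484106322213733
```

View pics/wrist_d.png

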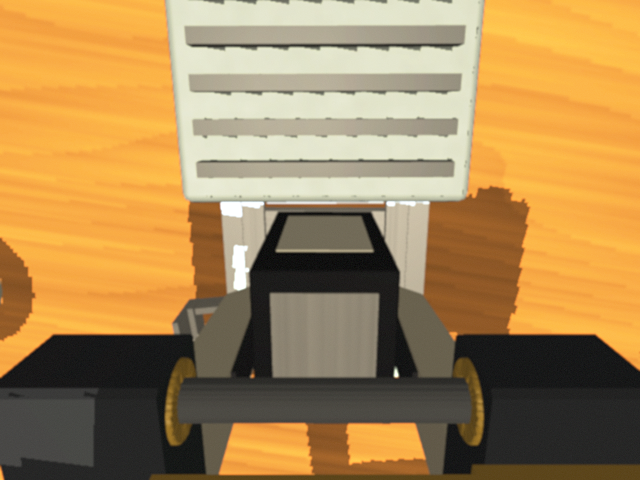

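View pics/top_d.png

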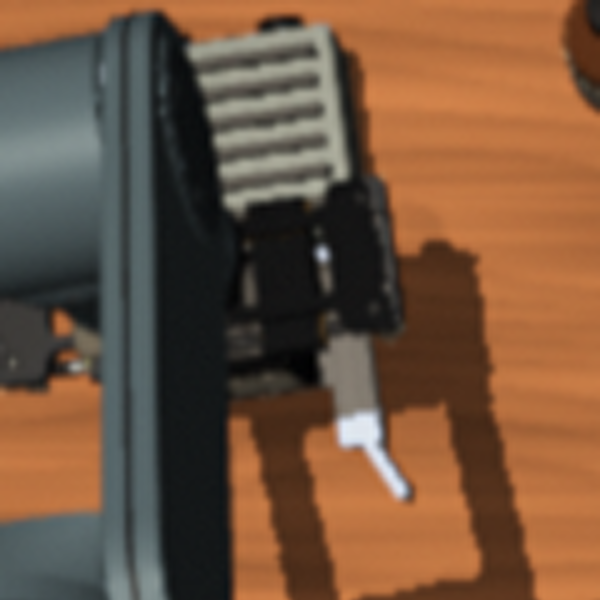

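Small gap left to the stop. I'll advance in 3 mm steps and watch the force.

>>> {"fn": "play_rows", "kwargs": {"increments": [[-1,-0.003,0,0,0,0,0],[-1,-0.006,0,0,0,0,0],[-1,-0.006,0,0,0,0,0]]}}

```text
t: 18.95
position: [0.5668, 0.223, 0.0788]
eef_rot: [0.056, -0.704, 0.706, -0.058]
wrist_force: [-1.1, -4.1, -3.0]
gripper_width: 0.0496
```

>>> {"fn": "play_rows", "kwargs": {"increments": [[-1,-0.002,0,0,0,0,0],[-1,-0.004,0,0,0,0,0],[-1,-0.004,0,0,0,0,0]]}}

```text
t: 19.32
position: [0.5713, 0.2245, 0.0791]
eef_rot: [0.055, -0.705, 0.705, -0.058]
wrist_force: [0.4, -0.3, -4.0]
gripper_width: 0.0503
```

>>> {"fn": "play_rows", "kwargs": {"increments": [[-1,-0.002,0,0,0,0,0],[-1,-0.002,0,0,0,0,0]]}}

```text
t: 19.58
position: [0.5729, 0.2242, 0.0789]
eef_rot: [0.055, -0.704, 0.705, -0.058]
wrist_force: [0.4, -1.0, -3.1]
gripper_width: 0.0496
```

```bash
python3 st.py e wrist
```

```text
[0.5728812  0.22424358 0.07893901] u,n 0.6013641413628811 0.1297660380406131 yaw 9.168082201483873 F [ 0.43274301 -0.9702856  -3.12858055] Fu 0.2720459073273654 Fn -1.0269915690049667
```

View pics/wrist_e.png

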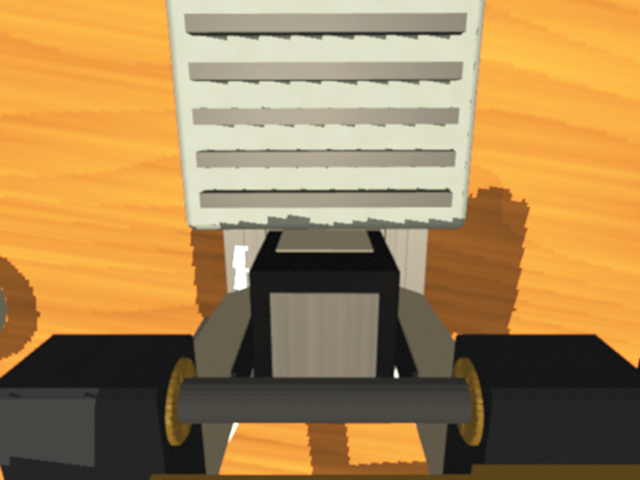

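The sideways catch force has dropped from 4 N to about 1 N, so it has probably clicked. I'll push gently on to the stop.

>>> {"fn": "play_rows", "kwargs": {"increments": [[-1,-0.0015,0,0,0,0,0],[-1,-0.0015,0,0,0,0,0]]}}

```text
t: 19.88
position: [0.574, 0.2242, 0.0787]
eef_rot: [0.056, -0.704, 0.705, -0.057]
wrist_force: [-0.3, -0.1, -3.5]
gripper_width: 0.0499
```

>>> {"fn": "play_rows", "kwargs": {"increments": [[-1,-0.0015,0,0,0,0,0],[-1,-0.0015,0,0,0,0,0]]}}

```text
t: 20.12
position: [0.5742, 0.2243, 0.0786]
eef_rot: [0.057, -0.704, 0.706, -0.057]
wrist_force: [-5.6, -1.1, -0.1]
gripper_width: 0.0497
```

Against the stop. I'll back off 1.5 mm, set it down and release.

>>> {"fn": "play_rows", "kwargs": {"increments": [[-1,0.0015,0.001,0,0,0,0],[-1,0.0015,0.0015,0,0,0,0]]}}

```text
t: 20.38
position: [0.5741, 0.2242, 0.0775]
eef_rot: [0.055, -0.704, 0.705, -0.058]
wrist_force: [-3.3, -1.1, 0.7]
gripper_width: 0.0499
```

>>> {"fn": "play_rows", "kwargs": {"increments": [[0.2,0,0,0,0,0,0],[1,0,0,0,0,0,0],[1,0,0,0,0,0,0],[1,0,0,0,0,0,0],[1,0,0,0,0,0,0]]}}

```text
t: 21.0
position: [0.5741, 0.2242, 0.0773]
eef_rot: [0.056, -0.704, 0.706, -0.058]
wrist_force: [0.9, 0.4, 0.8]
gripper_width: 0.0905
```

>>> {"fn": "play_rows", "kwargs": {"increments": [[1,0,-0.02,0,0,0,0],[1,0,-0.05,0,0,0,0],[1,0,-0.09,0,0,0,0],[1,0.02,-0.13,0,0,0,0],[1,0.04,-0.15,0,0,0,0]]}}

```text
t: 21.62
position: [0.5346, 0.2182, 0.2297]
eef_rot: [0.054, -0.704, 0.705, -0.059]
wrist_force: [0.3, -0.7, 0.4]
gripper_width: 0.0932
```

```bash
python3 st.py f wrist scene
```

```text
[0.53462656 0.21817724 0.2297003 ] u,n 0.5626317042840159 0.12989393582181855 yaw 9.170125367377981 F [ 0.33241902 -0.71604267  0.4262169 ] Fu 0.21366111225171108 Fn -0.7599792380570994
```

View pics/wrist_f.png

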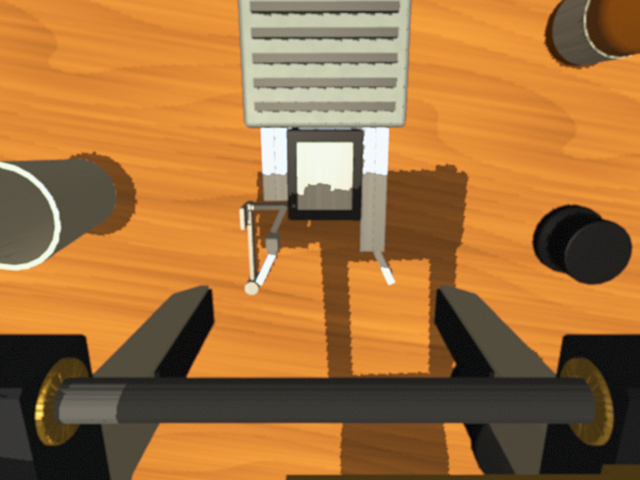

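View pics/scene_f.png

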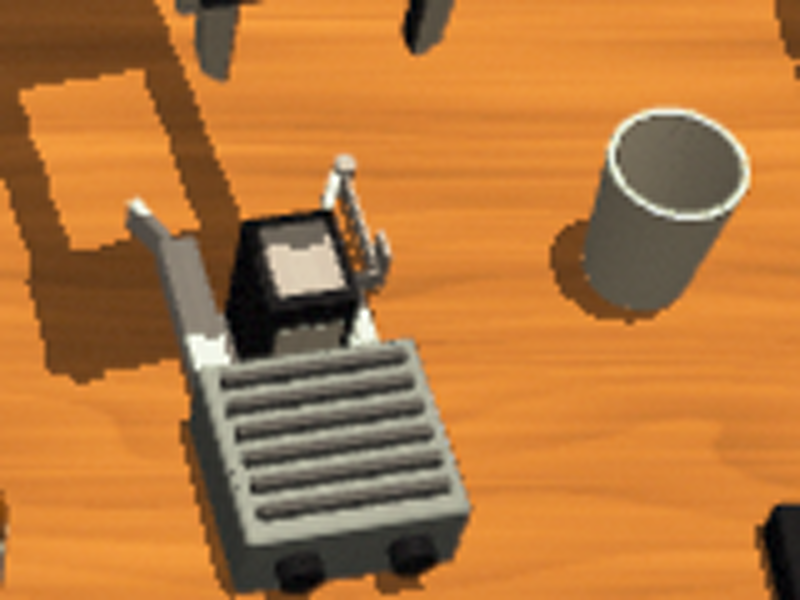

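```bash
python3 - <<'E'
import cv2,numpy as np
w=cv2.imread("pics/wrist_f.png")[115:305,225:405]
a=cv2.resize(w,None,fx=3,fy=3,interpolation=cv2.INTER_CUBIC)
s0=cv2.imread("pics/s7.png")[130:330,260:420]; s1=cv2.imread("pics/scene_f.png")[130:330,260:420]
cv2.imwrite("pics/cmp.png",np.hstack([cv2.resize(s0,None,fx=2,fy=2),cv2.resize(s1,None,fx=2,fy=2)]));cv2.imwrite("pics/wz.png",a)
E
```

```text
(no output)
```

View pics/cmp.png

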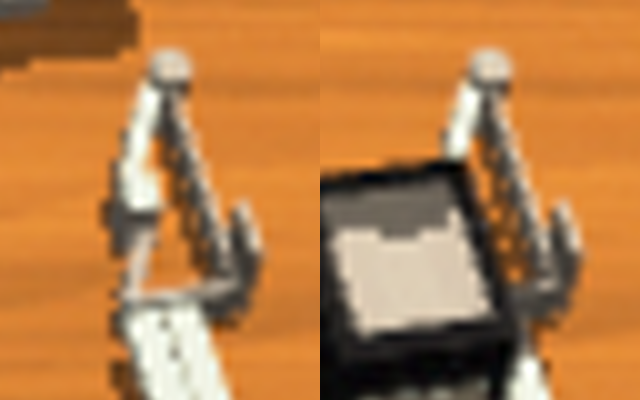

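View pics/wz.png

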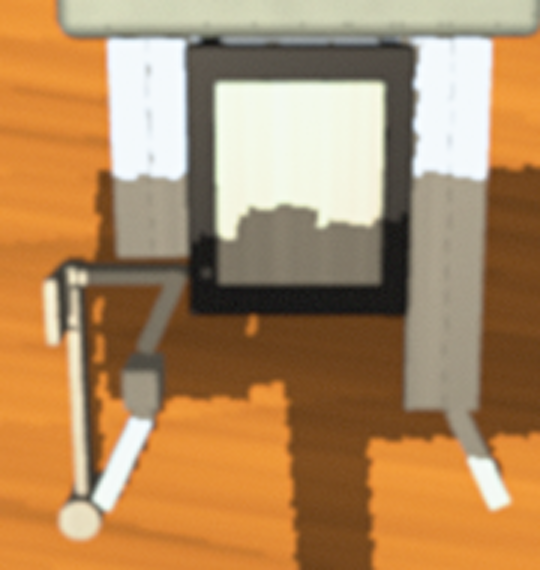

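```bash
python3 - <<'E'
from h import *
a=np.radians(9.2);u=np.array([np.cos(a),np.sin(a)]);n=np.array([-u[1],u[0]])
pa=np.array([.4685,.2055,.0784]);Ra=rotm(a,0,-1)
pf,Rf,_=cur()
f=lambda x,y:(225+(x+.5)/3-.5,115+(y+.5)/3-.5)
for nm,px,p,R,z in [("a pivot",(195,278),pa,Ra,.02),("a leafcorner",(188.5,133),pa,Ra,.02),("f pivot",f(80,518),pf,Rf,.02),("f corner",f(72,268),pf,Rf,.02),
 ("0 pivot top",None,None,None,None),
 ("boxtop NL",f(192,313),pf,Rf,.1),("NR",f(405,313),pf,Rf,.1),("FL",f(190,45),pf,Rf,.1),("FR",f(413,45),pf,Rf,.1),("rail near",f(405,410),pf,Rf,.022)]:
    if px is None: continue
    w=wray(px,z,p,R)[:2];print(nm,"u",round(w@u,4),"n",round(w@n,4))
E
```

```text
a pivot u 0.4881 n 0.1963
a leafcorner u 0.5624 n 0.1932
f pivot u 0.4878 n 0.1961
f corner u 0.5647 n 0.1948
boxtop NL u 0.5703 n 0.1542
NR u 0.5702 n 0.1061
FL u 0.629 n 0.1533
FR u 0.629 n 0.1057
rail near u 0.5225 n 0.0987
```

```bash
python3 - <<'E'
import cv2
w=cv2.imread("pics/wrist_a.png")[115:295,150:270]
cv2.imwrite("pics/wza.png",cv2.resize(w,None,fx=3,fy=3,interpolation=cv2.INTER_CUBIC))
E
```

```text
(no output)
```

View pics/wza.png

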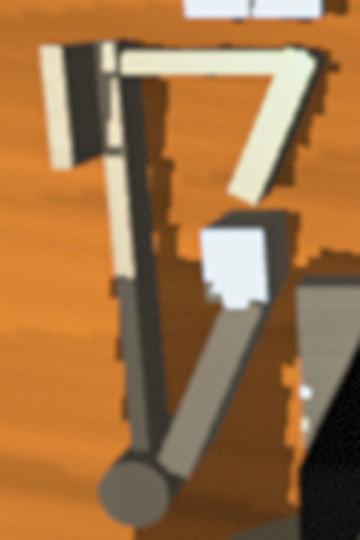

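```bash
python3 - <<'E'
from h import *
a=np.radians(9.2);u=np.array([np.cos(a),np.sin(a)]);n=np.array([-u[1],u[0]])
pa=np.array([.4685,.2055,.0784]);Ra=rotm(a,0,-1)
pf,Rf,_=cur()
f=lambda x,y:(225+(x+.5)/3-.5,115+(y+.5)/3-.5)
g=lambda x,y:(150+(x+.5)/3-.5,115+(y+.5)/3-.5)
for nm,fn,p,R,pts in [("rest",g,pa,Ra,[(135,492),(118,200),(111,60)]),("now",f,pf,Rf,[(80,518),(77,400),(74,290)])]:
    w=[wray(fn(*q),.021,p,R)[:2] for q in pts]; w=[(x@u,x@n) for x in w]
    for k in (1,2): print(nm,np.round(w[k],4),"angle",np.arctan2(w[k][1]-w[0][1],w[k][0]-w[0][0]))
E
```

```text
rest [0.5394 0.1947] angle -0.0296648485124118
rest [0.5617 0.1938] angle -0.03214975931692105
now [0.5254 0.1951] angle -0.022515287013911756
now [0.5584 0.1944] angle -0.021685349808677184
```

The catch leaf is back within about 0.01 rad of its rest angle, against about 0.1 rad when deflected. The box sits about 2 mm beyond home by the rail end, and is centred and square. Handing in.

```bash
python3 - <<'E'
from rig import ctrl,telemetry
print(telemetry.get_obs()["t"]);print(ctrl.close_job())
E
```

```text
21.725
the job is handed in; nothing more can be done
None
```

The black mixing box stands fully home in the bay with the catch sprung back behind it. I let go of it and handed the job in at t = 21.7 s. No verdict was reported.

**What I did:** I gripped the toppled box across its width and lifted and turned it. I stood it on the bench at about (0.654, -0.181), well outside the bay, and released it. I then regripped it from above and carried it over the lens to the bay mouth. After correcting 1.6 mm sideways and lining up at 9.2°, I slid it under the rails. It rode past the catch to the stop, where the force was about 5.6 N. I backed off slightly, opened the gripper and lifted clear.

**Last checks:**
- **Position:** the box top measured about 2 mm beyond home. It was within 1 mm of the channel centre and square to the rails.
- **Upright:** there was no visible tilt after release. I judged this from the pictures only.
- **Catch:** its leaf was back within about 0.01 rad of its rest angle, against about 0.1 rad when pushed aside. The sideways force also dropped from about 4 N to 1 N as it clicked.
- **Bystanders:** I felt no unexpected contact, and they looked unmoved where they showed in the last pictures. I did not re-measure their positions.

**Two things to note:**
- While sliding in, the box ran about 1 mm above the bench, judging by its height and the wrist force, rather than pressing on it. I set it down at the end.
- While backing off after standing the box up, joint 3 briefly reached its limit (2.581 against the listed 2.58). The arm carried on normally.

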